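# Clear the chassis corner and hold its side panel square

### The arm

A 6-joint arm with a two-finger parallel gripper is mounted at the origin on the work surface. World frame = base frame: x ahead of the robot, y to its left, z up, the work surface at z = 0. Lengths are in m, angles in degrees, forces in N, time in s.
With the tool pointing down it reaches from about 0.375 to 0.9 m from the base axis. Payload 3.1 kg.
Tool frame: the origin (TCP) lies at the very end of the fingers, on their centre line; the grasp point (between the pads) lies 19 mm behind it (bot.grip_point_offset is the distance from the TCP to the grasp point, in m); z points along the fingers, x is the direction in which the jaws open and shut, and the axes are right-handed (so a half turn about z gives the same grasp; the last joint's range is limited). The gripper opens to 87 mm and grips with 3 to 60 N. Pads are 19 mm wide; open, the fingers measure 117 mm over their backs; the gripper's body (75 mm by 190 mm) begins 51 mm behind the grasp point.
Start: joints at [66.148, 30.224, 82.088, -0, 67.689, -10.227], TCP at [0.147, 0.607, 0.223] pointing down, gripper open.
Joint ranges: [-176.69, 176.69], [-43.24, 126.21], [12.49, 139.97], [-82, 262], [0, 151.66], [-163.58, 163.58]. Speed limits (degrees/s): [159.86, 159.86, 180, 180, 180, 180].

### API

Orientations are given as a 3x3 rotation matrix whose columns are the frame's x, y, z axes.
In Python, from rig import bot, capture, recognise, place_of gives the robot as it stands.
- The arm moves only by the tool send_rows, never from a script. Its argument "motion" is a list of rows, each a list of 2 entries, a list of its own where there are three numbers: the shift along the tool's x, y, z in mm, then the turn about the tool's z in rad. A call has exactly 5 rows; each row shifts and turns the pose as measured when the row begins, along the tool's axes as they then stand; what a row does not reach is not made up. A row lasts 1/12 s, in which the tool goes at most 41.7 mm and 7.16 degrees, less where a joint would pass 70% of its speed; a pose out of reach is approached as far as the arm can. A call with a gripper value outside its range is refused whole. "gripper" is the closure, from 0 (fully open) to 1 (shut), set as the call begins (left out, the last holds). The fingers move at their own pace and stop on an object; the grip force is fixed at half the most. Time passes only in rows, so rows that do not move let the fingers close, or fill a call up. It gives the time, the measured TCP pose, the force and the opening at its end, in the units of the state.
- bot.read_state(): the state, without advancing time (a new reading comes with each control period).
- capture(name): name is "side" or "top"; returns a dict with "image" (480x640x3 uint8, blue, green, red), "fx", "fy", "cx", "cy" (pixels), "rvec" (rotation vector, rad) and "tvec" (3), from world to camera coordinates, as OpenCV has them. Camera axes: x right, y down, z forward; pixel columns grow to the right and rows downward; lengths in m; the calibration is good to about 2 mm. A picture is of the moment at which its call begins. There is no depth.
- bot.hand_in(): hands the job in, once; it reports no verdict.
Trained networks look in the newest picture that a camera, given by its name, has taken for a name from the list of things; names that differ only in an ending like _2 or _b are one class to them, and where a whole thing is asked for, a point or a joint stands for the part that bears it (a point fixed in the world has none). Each returns a list of dicts, best first, with "p" (0 to 1); they miss things now and then, are a little off and sometimes report something else, mostly with a low value. They report only what shows in the picture. A call takes as long as a camera call.
- recognise(camera, target): "xy" ([column, row] in pixels, amid what is visible of it).
- place_of(camera, target): "xy" ([column, row] in pixels: a listed point, or the origin of a listed thing).
The state is a dict: "time_s": time; "joint_positions": joint angles; "qvel": joint speeds; "tau": joint torques, N m; "position": TCP position; "tcp_rot": TCP orientation; "force": force on the tool from outside, world axes, zero at the start; "moment": the same for the moment, N m; "opening": opening from 0.0 (shut) to 1.0 (fully open).
Only numpy, scipy, OpenCV 4.12 (cv2) and the standard library are available. Lean on these libraries where they do the work, as an engineer would, in place of code of your own. Each camera call takes 0.05 s, during which the arm holds its last target.

### The job

Two brass spacers were left standing in the chassis: stand each one upright in the tray row whose dark sample has the same length. Then take the square by its red handle, lay it flat in the chassis corner and press it in, stock against the perforated end wall and blade against the yellow panel, until both faces touch and the sprung panel stands square. Finish while still gripping the square and pressing it there, do not let go, and leave the other things on the bench where they are.

Things in the scene. Friction and masses are not known exactly. Their poses are not given: they have to be found in the camera images.
- chassis: Aluminium base plate of an open electronics chassis, 234 x 224 mm, 4 mm thick, lying fixed on the bench. Origin on its underside; its inner corner lies at x = +100, y = +100 mm from the origin. x points square to the end wall (towards it), y towards the side panel, z up.
- corner (a point): The inner corner of the chassis, on top of the base plate (4 mm above the bench), where the inner faces of end wall and squared side panel meet; also the side panel's upright hinge line. Same axes as the chassis.
- end_wall: Perforated steel end wall, fixed upright on the chassis, 220 mm long, 4 mm thick, its top 46 mm above the bench. Origin at the corner; its inner face is the plane x = 0 and it runs from the corner to -y. Same axes as the chassis.
- panel_face (a point): Yellow slotted side panel, upright, 4 mm thick, its top 47 mm above the bench, hinged at the corner, running 178 mm from there. This point is on its inner face, 90 mm from the hinge line, 20 mm above the base plate; x runs along the panel towards the hinge, y out through the panel.
- side_panel (a joint): Side panel angle, rad: 0 = square to the end wall, positive = leaning inward. Starts 0.10 to 0.20 inward, goes from -0.06 to 0.26. A spring (2.5 N m/rad about 0.15 rad, friction 0.15 N m) swings it back inward when not held; 2 to 5 N at 110 mm from the hinge hold it square. The hinge line itself does not give.
- square: Fitter's square lying flat, 0.25 to 0.45 kg: L of 110 mm legs, blue stock (22 wide, 30 mm tall, along its y) and steel blade (24 wide, 12 mm tall, along its x), with a 6 mm web and red handle inside. Origin: outer corner of the L, underside; legs run to -x and -y. Outer faces: planes x = 0 (stock) and y = 0 (blade). Seated, its origin and axes match point corner.
- square_handle (a point): Middle of the top of the square's red handle, 70 mm above the square's underside at x = -50, y = -50 mm. The handle is 44 mm long along the square's x, 14 mm wide along its y (grip it across y) and rises from the web (6 mm) to its top at 70 mm.
- spacer_long: Long brass spacer, a round rod 16 mm in diameter, 60 mm long, standing upright on the base plate at the start. Origin at the centre of its foot, z along it.
- spacer_short: Short brass spacer, the same but 40 mm long. The two may have changed places.
- tray: Grey spacer tray fixed on the bench, 160 (x) x 116 (y) mm, with two rows along its x, centred at y = +28 and -28 mm, each 52 mm wide and 152 mm long inside. Floor 3 mm above the bench, rims and middle rib 8 mm above the bench. Origin at the centre of its underside.
- sample_long: Dark sample spacer, 60 mm tall, 16 mm in diameter, on a black foot 22 mm square and 3 mm thick, fixed near the +x end of one row: that row is for long spacers (which row it is varies). Origin at the centre of its foot, on the tray floor; axes as the tray's. The free row runs from it 136 mm to its -x and 26 mm to either side in y.
- sample_short: The same, 40 mm tall: marks the row of short spacers.
- multimeter: Bystander, to be left where it is: red handheld meter lying face up, 85 x 170 x 36 mm.
- screwdriver: Bystander, to be left where it is: screwdriver lying on the bench, about 200 mm long.
- wrench: Bystander, to be left where it is: steel wrench lying on the bench, about 180 mm long.
- capacitor: Bystander, to be left where it is: black can standing upright, 44 mm diameter, 66 mm tall with its terminals.
- socket: Bystander, to be left where it is: small steel wrench socket standing upright, 24 mm diameter, 30 mm tall.
- board: Bystander, to be left where it is: green circuit board lying flat, 110 x 75 mm, up to 18 mm tall.

How it is judged:
By the outcome, as a careful person would: the job done as asked, in the order asked, and still so for the second after the job is handed in, while the arm keeps its last pose, push and grip.
It also fails if it takes over 72 s, if anything falls off the work surface, if the arm or the gripper's body presses on something with over 40 N, if the wrist force passes 120 N, or if a joint passes its speed limit or range.

## Working session

There is one attempt and no reset: what is moved stays moved. The work goes in short steps, Python scripts to look and compute and a tool call to move; the robot and the scene stay as the last step left them, time stands still between calls to the robot, and variables do not carry over. Pictures are saved under pics/ and viewed, and the job is handed in when it is done.

Besides the shell and the picture viewer there is one more tool, called after "Request:" in YAML: its name, and indented under it one key for each argument. send_rows: Moves the arm, as the interface text tells. Its arguments: {"type":"object","properties":{"motion":{"type":"array","items":{"type":"array"}},"gripper":{"type":"number"}},"required":["motion"]}

```bash
ls; mkdir -p pics
cat > h.py <<'E'
import numpy as np, cv2
from rig import bot, capture, recognise, place_of
def cam(c):
    R,_=cv2.Rodrigues(np.array(c["rvec"],float)); t=np.array(c["tvec"],float).ravel()
    K=np.array([[c["fx"],0,c["cx"]],[0,c["fy"],c["cy"]],[0,0,1]]);return K,R,t
def atz(c,xy,z):
    K,R,t=cam(c); d=R.T@np.linalg.inv(K)@np.array([xy[0],xy[1],1.]); o=-R.T@t
    return o+d*(z-o[2])/d[2]
def proj(c,P):
    K,R,t=cam(c); p=K@(R@np.array(P,float)+t); return p[:2]/p[2]
def tri(cs,xys):
    A=[];b=[]
    for c,xy in zip(cs,xys):
        K,R,t=cam(c); M=K@np.c_[R,t]
        for i in (0,1):
            r=xy[i]*M[2]-M[i]; A.append(r[:3]); b.append(-r[3])
    s=np.linalg.lstsq(np.array(A),np.array(b),rcond=None)[0]
    return s
E
python3 - <<'E'
from h import *
cs={}
for n in("top","side"):
    c=capture(n);cs[n]=c;cv2.imwrite(f"pics/{n}0.png",c["image"]);K,R,t=cam(c);print(n,c["fx"],(-R.T@t).round(3))
for t in "chassis corner end_wall panel_face square square_handle spacer_long spacer_short tray sample_long sample_short capacitor socket board multimeter".split():
    for n in("top","side"):
        print(t,n,[(np.round(d["xy"],1).tolist(),round(d["p"],2)) for d in place_of(n,t)[:3]])
print(bot.read_state())
E
```

```text
pics
top 464.67418242153104 [0.373 0.018 1.083]
side 490.6163254387373 [ 0.447 -0.628  0.889]
chassis top [([237.1, 257.2], 0.67)]
chassis side [([312.5, 203.9], 0.91)]
corner top [([186.3, 224.1], 0.66)]
corner side [([338.4, 161.6], 0.62), ([328.3, 190.6], 0.54), ([340.0, 162.7], 0.38)]
end_wall top [([184.6, 223.1], 0.89), ([452.1, 246.5], 0.72)]
end_wall side [([339.2, 161.8], 0.75), ([310.7, 212.2], 0.54)]
panel_face top [([194.3, 254.6], 0.66), ([475.3, 247.0], 0.51), ([388.8, 224.0], 0.16)]
panel_face side [([308.5, 169.2], 0.97)]
square top [([357.5, 215.0], 0.72), ([452.3, 245.5], 0.25)]
square side [([367.7, 297.4], 0.81), ([339.3, 162.8], 0.6), ([427.9, 358.5], 0.31)]
square_handle top [([387.9, 222.7], 0.81)]
square_handle side [([362.2, 304.2], 0.88)]
spacer_long top [([225.4, 239.3], 0.42), ([125.7, 277.8], 0.32)]
spacer_long side [([323.5, 193.4], 0.57)]
spacer_short top [([252.1, 261.1], 0.47)]
spacer_short side [([308.7, 209.7], 0.56), ([252.4, 283.5], 0.54), ([368.1, 295.4], 0.35)]
tray top [([461.4, 265.4], 0.63)]
tray side [([315.3, 420.8], 0.85)]
sample_long top 
[... 555 characters left out ...]
  8.20871737e+01, -7.85386414e-04,
        6.76886131e+01, -1.02277971e+01]), 'qvel': array([-0.02010976,  0.01004879,  0.05329577, -0.02512409, -0.02931733,
       -0.00797651]), 'tau': array([ 3.05549729e-04, -4.40002799e+01, -1.76982468e+01,  6.33858098e-02,
        5.04753564e-02,  1.23439051e-05]), 'position': array([0.14720188, 0.60740254, 0.22255602]), 'tcp_rot': array([[ 2.35559027e-01,  9.71860044e-01,  1.96827322e-05],
       [ 9.71860044e-01, -2.35559027e-01,  1.31563453e-05],
       [ 1.74225716e-05,  1.60297651e-05, -1.00000000e+00]]), 'force': array([-0.66832009, -0.5609318 ,  0.28470301]), 'moment': array([ 0.01672773, -0.01223596, -0.00618936]), 'opening': 0.9993879964186785}
```

View pictures.

View pics/top0.png

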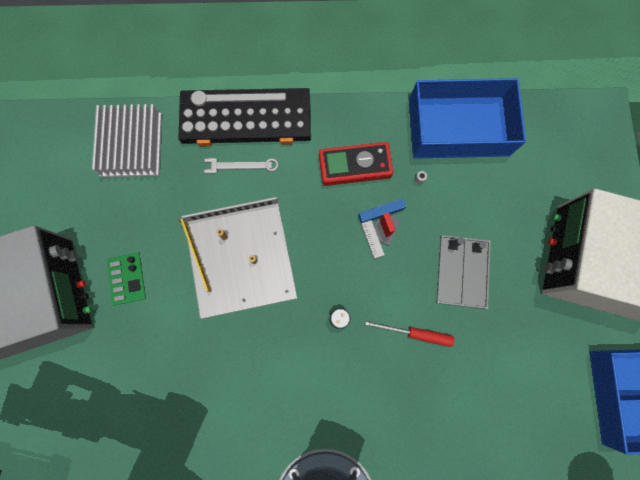

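View pics/side0.png

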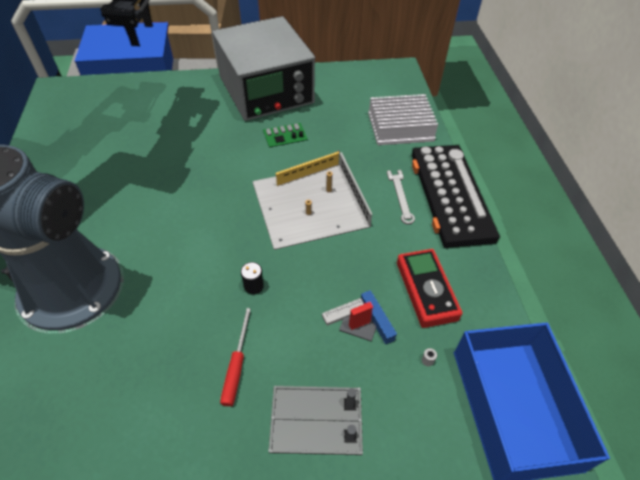

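Run:
```python
import cv2,numpy as np
t=cv2.imread("pics/top0.png");s=cv2.imread("pics/side0.png")
def cr(im,x,y,w,h,f,n): cv2.imwrite(n,cv2.resize(im[y:y+h,x:x+w],None,fx=f,fy=f,interpolation=cv2.INTER_CUBIC))
cr(t,170,190,140,135,5.5/1.25,"pics/a1.png")
cr(s,245,145,135,105,5.7,"pics/a2.png")
a=cv2.resize(t[225:315,430:500],None,fx=5,fy=5,interpolation=2);b=cv2.resize(s[375:465,260:370],None,fx=4,fy=5,interpolation=2)
cv2.imwrite("pics/a3.png",np.hstack([a,b]))
a=cv2.resize(t[190:270,345:415],None,fx=5.5,fy=5.5,interpolation=2);b=cv2.resize(s[280:360,315:385],None,fx=5.5,fy=5.5,interpolation=2)
cv2.imwrite("pics/a4.png",np.hstack([a,b]))
```

```text
(no output)
```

View pics/a1.png

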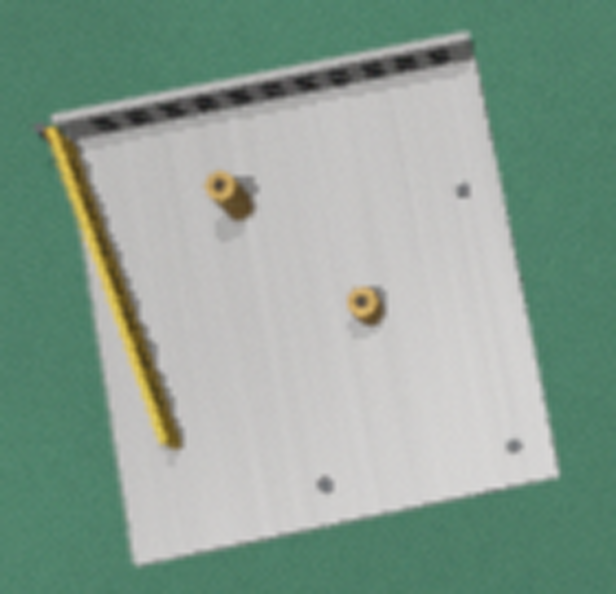

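View pics/a2.png

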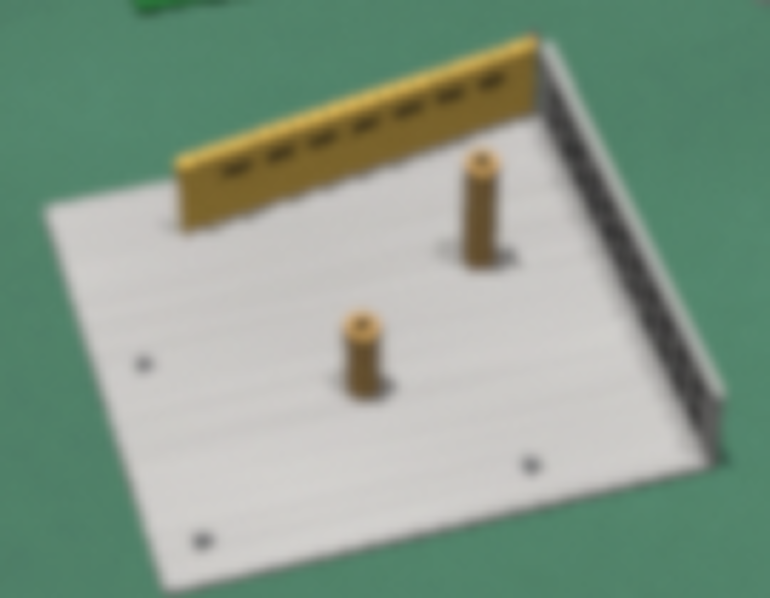

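View pics/a3.png

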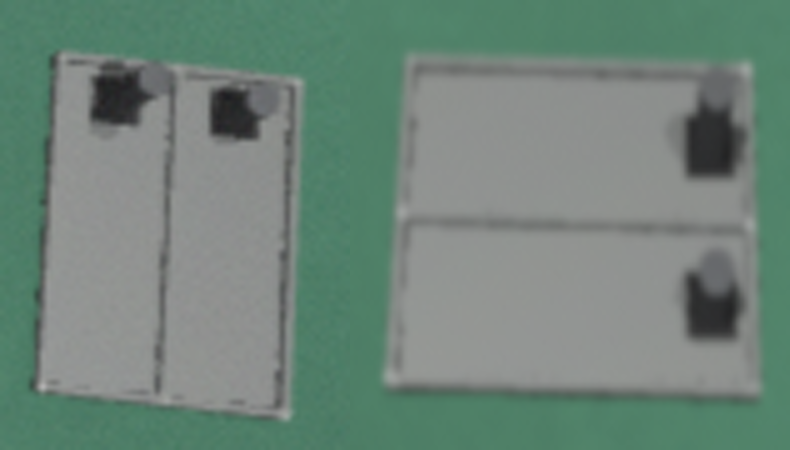

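View pics/a4.png

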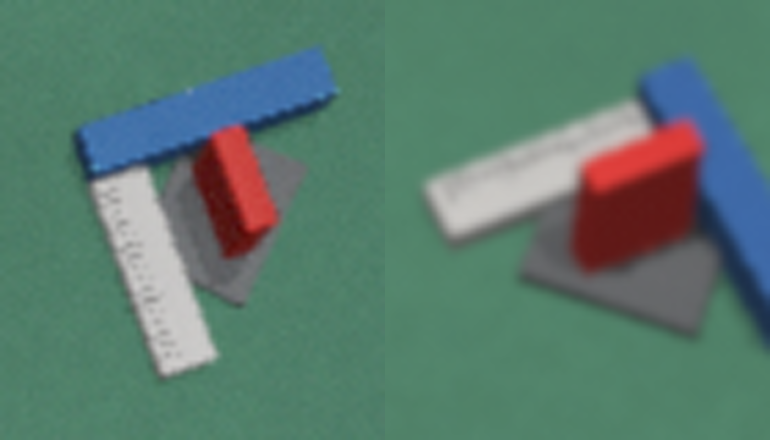

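```bash
cat > cams.py <<'E'
from h import *
E
python3 - <<'E'
from h import *
import pickle
T=capture("top");S=capture("side");pickle.dump((T,S),open("cams.pkl","wb"))
def t(x,y):return (170+x/4.4,190+y/4.4)
def s(x,y):return (245+x/5.7,145+y/5.7)
P=lambda n,a:print(n,(a*1000).round(1))
P("A -x+y top",atz(T,t(135,565),.004));P("A side",atz(S,s(46,208),.004))
P("B -x-y top",atz(T,t(558,476),.004));P("B side",atz(S,s(163,592),.004))
P("C +x-y plate side",atz(S,s(712,466),.004))
P("wall top -y end outer top",atz(T,t(468,33),.046));P("inner",atz(T,t(473,42),.046));P("side outer",atz(S,s(725,395),.046));
P("wall top +y end outer T",atz(T,t(52,117),.046));P("S",atz(S,s(550,40),.046))
P("panel hinge top inner? S",atz(S,s(540,42),.047));P("T",atz(T,t(50,130),.047))
P("panel free end T",atz(T,t(170,440),.047));P("S",atz(S,s(180,165),.047))
P("long T",atz(T,t(221,185),.064));P("long S",atz(S,s(482,162),.064))
P("long tri",tri([T,S],[t(221,185),s(482,162)]))
P("short T",atz(T,t(364,302),.044));P("short S",atz(S,s(362,326),.044))
P("short tri",tri([T,S],[t(364,302),s(362,326)]))
def t(x,y):return (430+x/5,225+y/5)
def s(x,y):return (260+(x-350)/4,375+y/5)
for n,a,b in (("+x+y",(60,53),(750,66)),("+x-y",(302,80),(760,396)),("-x+y",(38,389),(408,56)),("-x-y",(290,417),(388,382))):
    P("tray "+n,atz(T,t(*a),.008));P("   S",atz(S,s(*b),.008))
P("sampL tri",tri([T,S],[t(155,82),s(718,88)]));P("sampS tri",tri([T,S],[t(264,101),s(716,270)]))
def t(x,y):return (345+x/5.5,190+y/5.5)
def s(x,y):return (315+(x-385)/5.5,280+y/5.5)
# square: stock top outer corner, stock far end, blade end, handle top ends
P("sq outer corner z30",atz(T,t(78,130),.030))
P("sq stock far outer z30",atz(T,t(322,47),.030)); P("far inner",atz(T,t(337,90),.03)); P("near inner",atz(T,t(93,175),.03))
P("blade end outer z12",atz(T,t(162,376),.012));P("S",atz(S,s(425,187),.012))
P("blade end inner z12",atz(T,t(217,357),.012));P("S",atz(S,s(455,243),.012))
P("handle tri",tri([T,S],[t(244,178),s(643,158)]))
P("handle T",atz(T,t(244,178),.07));P("S",atz(S,s(643,158),.07))
E
```

```text
A -x+y top [395.6 272.1   4. ]
A side [398.  269.7   4. ]
B -x-y top [435.5  52.1   4. ]
B side [436.5  50.2   4. ]
C +x-y plate side [665.4  91.1   4. ]
wall top -y end outer top [665.   93.6  46. ]
inner [660.  91.  46.]
side outer [667.  93.  46.]
wall top +y end outer T [625.2 310.   46. ]
S [628.1 309.9  46. ]
panel hinge top inner? S [623.2 307.9  47. ]
T [618.  310.6  47. ]
panel free end T [456.2 245.7  47. ]
S [458.2 246.1  47. ]
long T [583.1 218.4  64. ]
long S [584.4 217.1  64. ]
long tri [584.2 218.8  62.3]
short T [524.2 148.4  44. ]
short S [526.2 147.6  44. ]
short tri [525.5 148.7  42.6]
tray +x+y [ 572.7 -293.7    8. ]
   S [ 575.2 -293.3    8. ]
tray +x-y [ 556.8 -407.1    8. ]
   S [ 559.8 -407.7    8. ]
tray -x+y [ 416.  -270.9    8. ]
   S [ 418.7 -271.4    8. ]
tray -x-y [ 400.2 -385.8    8. ]
   S [ 403.2 -384.8    8. ]
sampL tri [ 550.5 -319.8   61.3]
sampS tri [ 542.7 -374.8   43.2]
sq outer corner z30 [625.7 -97.9  30. ]
sq stock far outer z30 [ 659.5 -203.8   30. ]
far inner [ 640.4 -209.    30. ]
near inner [ 606.  -103.3   30. ]
blade end outer z12 [ 522.1 -130.6   12. ]
S [ 524.7 -132.9   12. ]
blade end inner z12 [ 529.6 -154.3   12. ]
S [ 532.7 -157.2   12. ]
handle tri [ 596.2 -160.7   66.3]
handle T [ 594.3 -160.1   70. ]
S [ 596.5 -162.7   70. ]
```

```bash
cat > plan.py <<'E'
import sys
from h import *
# usage: plan.py x y z(mm) jawyaw(deg) [maxstep]
x,y,z,yaw=map(float,sys.argv[1:5]); ms=float(sys.argv[5]) if len(sys.argv)>5 else 35
s=bot.read_state();p=s["position"]*1000;R=s["tcp_rot"]
cur=np.degrees(np.arctan2(R[1,0],R[0,0])); d=np.array([x,y,z])-p
dy=(yaw-cur+90)%180-90
n=max(np.linalg.norm(d)/ms,abs(dy)/6,1); n=int(np.ceil(n/5)*5)
print("t",s["time_s"],"pos",p.round(1),"yaw",round(cur,1),"F",s["force"].round(1),"open",round(s["opening"],3),"tilt",R[:,2].round(3),"n",n)
rows=[]
for i in range(n):
    a=np.radians(cur+dy*i/n); X=np.array([np.cos(a),np.sin(a),0]);Y=np.array([np.sin(a),-np.cos(a),0])
    st=d/n; rows.append([[round(st@X,1),round(st@Y,1),round(-st[2],1)],round(-np.radians(dy/n),3)])
for i in range(0,n,5):print(str(rows[i:i+5]).replace(" ",""))
E
python3 plan.py 583.8 217.8 160 100.1
```

```text
t 1.7 pos [147.2 607.4 222.5] yaw 76.4 F [-1.  -0.7 -0. ] open 0.998 tilt [-0. -0. -1.] n 20
[[[np.float64(-13.8),np.float64(25.8),np.float64(3.1)],np.float64(-0.021)],[[np.float64(-14.3),np.float64(25.5),np.float64(3.1)],np.float64(-0.021)],[[np.float64(-14.8),np.float64(25.2),np.float64(3.1)],np.float64(-0.021)],[[np.float64(-15.4),np.float64(24.9),np.float64(3.1)],np.float64(-0.021)],[[np.float64(-15.9),np.float64(24.6),np.float64(3.1)],np.float64(-0.021)]]
[[[np.float64(-16.4),np.float64(24.2),np.float64(3.1)],np.float64(-0.021)],[[np.float64(-16.9),np.float64(23.9),np.float64(3.1)],np.float64(-0.021)],[[np.float64(-17.4),np.float64(23.5),np.float64(3.1)],np.float64(-0.021)],[[np.float64(-17.9),np.float64(23.2),np.float64(3.1)],np.float64(-0.021)],[[np.float64(-18.3),np.float64(22.8),np.float64(3.1)],np.float64(-0.021)]]
[[[np.float64(-18.8),np.float64(22.4),np.float64(3.1)],np.float64(-0.021)],[[np.float64(-19.3),np.float64(22.0),np.float64(3.1)],np.float64(-0.021)],[[np.float64(-19.7),np.float64(21.6),np.float64(3.1)],np.float64(-0.021)],[[np.float64(-20.2),np.float64(21.2),np.float64(3.1)],np.float64(-0.021)],[[np.float64(-20.6),np.float64(20.8),np.float64(3.1)],np.float64(-0.021)]]
[[[np.float64(-21.0),np.float64(20.4),np.float64(3.1)],np.float64(-0.021)],[[np.float64(-21.4),np.float64(19.9),np.float64(3.1)],np.float64(-0.021)],[[np.float64(-21.8),np.float64(19.5),np.float64(3.1)],np.float64(-0.021)],[[np.float64(-22.2),np.float64(19.0),np.float64(3.1)],np.float64(-0.021)],[[np.float64(-22.6),np.float64(18.5),np.float64(3.1)],np.float64(-0.021)]]
```

Run:
```python
s=open("plan.py").read()
s=s[:s.index("for i in range(0,n,5)")]+"for i in range(0,n,5):print([float(v) for v in rows[i+2][0]],float(rows[i+2][1]))\n"
open("plan.py","w").write(s)
```

Request:
send_rows:
  motion:
    - [[-14.8, 25.2, 3], -0.021]
    - [[-14.8, 25.2, 3], -0.021]
    - [[-14.8, 25.2, 3], -0.021]
    - [[-14.8, 25.2, 3], -0.021]
    - [[-14.8, 25.2, 3], -0.021]
  gripper: 0.45

```text
time_s: 2.12
position: [0.2555, 0.5128, 0.2078]
tcp_rot: [[0.117, 0.993, 0.001], [0.993, -0.117, 0.007], [0.007, -0.0, -1.0]]
force: [-0.2, -0.2, 0.5]
opening: 0.71
```

Request:
send_rows:
  motion:
    - [[-17.4, 23.5, 3], -0.021]
    - [[-17.4, 23.5, 3], -0.021]
    - [[-17.4, 23.5, 3], -0.021]
    - [[-17.4, 23.5, 3], -0.021]
    - [[-17.4, 23.5, 3], -0.021]

```text
time_s: 2.53
position: [0.3711, 0.4131, 0.1924]
tcp_rot: [[0.005, 1.0, 0.002], [1.0, -0.005, 0.008], [0.008, 0.002, -1.0]]
force: [0.4, 0.7, 0.1]
opening: 0.555
```

```bash
python3 plan.py 583.8 217.8 160 100.1
```

```text
t 2.5333 pos [371.1 413.1 192.4] yaw 89.7 F [0.4 0.7 0.1] open 0.555 tilt [ 0.002  0.008 -1.   ] n 10
[-20.2, 20.7, 3.2] -0.018
[-22.0, 18.7, 3.2] -0.018
```

Request:
send_rows:
  motion:
    - [[-20.2, 20.7, 3], -0.018]
    - [[-20.2, 20.7, 3], -0.018]
    - [[-20.2, 20.7, 3], -0.018]
    - [[-20.2, 20.7, 3], -0.018]
    - [[-20.2, 20.7, 3], -0.018]

```text
time_s: 2.95
position: [0.4837, 0.3105, 0.177]
tcp_rot: [[-0.089, 0.996, 0.004], [0.996, 0.089, 0.01], [0.01, 0.005, -1.0]]
force: [0.5, 0.6, -0.5]
opening: 0.552
```

Request:
send_rows:
  motion:
    - [[-22, 18.7, 3], -0.018]
    - [[-22, 18.7, 3], -0.018]
    - [[-22, 18.7, 3], -0.018]
    - [[-22, 18.7, 3], -0.018]
    - [[-22, 18.7, 3], -0.018]

```text
time_s: 3.37
position: [0.596, 0.2076, 0.1613]
tcp_rot: [[-0.182, 0.983, 0.006], [0.983, 0.182, 0.011], [0.01, 0.007, -1.0]]
force: [-0.2, 0.7, -0.5]
opening: 0.549
```

```bash
python3 plan.py 583.8 217.8 90 100.1
```

```text
t 3.3667 pos [596.  207.6 161.3] yaw 100.5 F [-0.2  0.7 -0.5] open 0.549 tilt [ 0.006  0.011 -1.   ] n 5
[2.4, -2.0, 14.3] 0.001
```

Request:
send_rows:
  motion:
    - [[2.4, -2, 14.3], 0]
    - [[2.4, -2, 14.3], 0]
    - [[2.4, -2, 14.3], 0]
    - [[2.4, -2, 14.3], 0]
    - [[2.4, -2, 14.3], 0]

```text
time_s: 3.78
position: [0.598, 0.2114, 0.091]
tcp_rot: [[-0.172, 0.985, 0.024], [0.985, 0.171, 0.011], [0.007, 0.025, -1.0]]
force: [0.3, 0.0, -0.6]
opening: 0.55
```

```bash
python3 plan.py 583.8 217.8 27 100.1
python3 - <<'E'
from h import *
S=capture("side");T=capture("top")
a=cv2.resize(T["image"][190:290,180:290],None,fx=3.6,fy=5,interpolation=2);b=cv2.resize(S["image"][110:230,260:370],None,fx=3.6,fy=500/120,interpolation=2)
cv2.imwrite("pics/b1.png",np.hstack([a,b]))
E
```

```text
t 3.7833 pos [598.  211.4  91. ] yaw 99.9 F [ 0.3  0.  -0.6] open 0.55 tilt [ 0.024  0.011 -1.   ] n 5
[1.8, -2.6, 12.8] -0.001
```

View pics/b1.png

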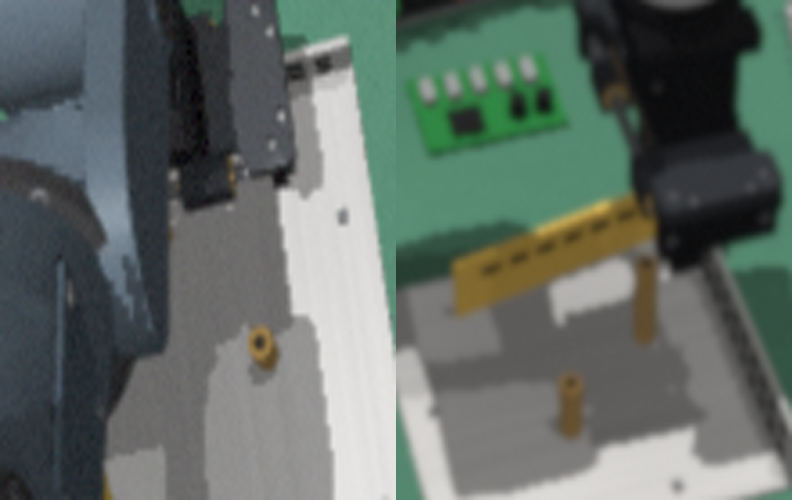

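Request:
send_rows:
  motion:
    - [[1.8, -2.6, 0], 0]
    - [[1.8, -2.6, 0], 0]
    - [[1.8, -2.6, 0], 0]
    - [[1.8, -2.6, 0], 0]
    - [[1.8, -2.6, 0], 0]

```text
time_s: 4.3
position: [0.5825, 0.2188, 0.092]
tcp_rot: [[-0.172, 0.985, 0.023], [0.985, 0.172, 0.011], [0.007, 0.024, -1.0]]
force: [-0.4, -0.6, 0.6]
opening: 0.551
```

Request:
send_rows:
  motion:
    - [[0, 0, 0], 0]
    - [[0, 0, 0], 0]
    - [[0, 0, 0], 0]
    - [[0, 0, 0], 0]
    - [[0, 0, 0], 0]

```text
time_s: 4.72
position: [0.5825, 0.2197, 0.0942]
tcp_rot: [[-0.174, 0.984, 0.026], [0.985, 0.173, 0.012], [0.007, 0.028, -1.0]]
force: [0.2, 0.6, 0.3]
opening: 0.552
```

```bash
python3 plan.py 583.8 217.8 27 100.1
```

```text
t 4.7167 pos [582.5 219.7  94.2] yaw 100.0 F [0.2 0.6 0.3] open 0.552 tilt [ 0.026  0.012 -1.   ] n 5
[-0.4, 0.2, 13.4] -0.0
```

Request:
send_rows:
  motion:
    - [[-0.4, 0.2, 16], 0]
    - [[-0.4, 0.2, 18], 0]
    - [[-0.4, 0.2, 16], 0]
    - [[-0.4, 0.2, 10], 0]
    - [[-0.4, 0.2, 4], 0]

```text
time_s: 5.13
position: [0.5892, 0.2188, 0.0304]
tcp_rot: [[-0.173, 0.984, 0.033], [0.985, 0.173, 0.013], [0.007, 0.035, -0.999]]
force: [0.1, 0.0, 0.7]
opening: 0.547
```

```bash
python3 plan.py 583.8 217.8 27 100.1
python3 - <<'E'
from h import *
S=capture("side");
cv2.imwrite("pics/b2.png",cv2.resize(S["image"][110:230,260:380],None,fx=4.5,fy=4.5,interpolation=2))
E
```

```text
t 5.1333 pos [589.2 218.8  30.4] yaw 100.0 F [0.1 0.  0.7] open 0.547 tilt [ 0.033  0.013 -0.999] n 5
[-0.0, -1.1, 0.7] -0.0
```

View pics/b2.png

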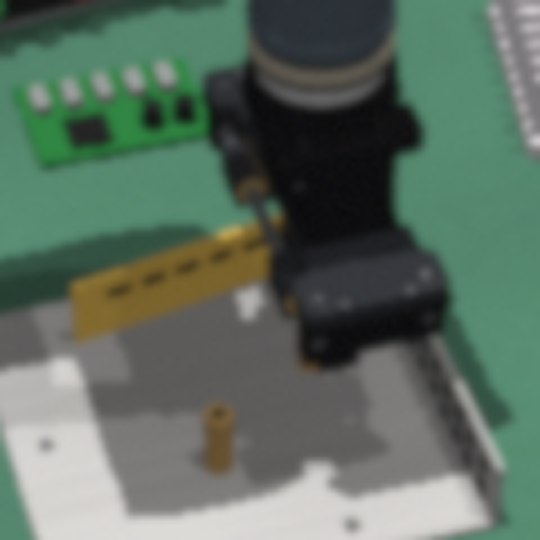

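Request:
send_rows:
  motion:
    - [[0, -1.5, 0.7], 0]
    - [[0, -1.5, 0.7], 0]
    - [[0, -1.5, 0.7], 0]
    - [[0, -1, 0.7], 0]
    - [[0, -0.5, 0.5], 0]

```text
time_s: 5.6
position: [0.5841, 0.2177, 0.0283]
tcp_rot: [[-0.173, 0.984, 0.036], [0.985, 0.173, 0.013], [0.007, 0.037, -0.999]]
force: [0.1, 0.2, 0.6]
opening: 0.549
```

Request:
send_rows:
  motion:
    - [[0, 0, 0], 0]
    - [[0, 0, 0], 0]
    - [[0, 0, 0], 0]
    - [[0, 0, 0], 0]
    - [[0, 0, 0], 0]
  gripper: 1.0

```text
time_s: 6.02
position: [0.5847, 0.218, 0.0298]
tcp_rot: [[-0.173, 0.984, 0.038], [0.985, 0.173, 0.014], [0.007, 0.04, -0.999]]
force: [-0.3, -0.4, -0.0]
opening: 0.254
```

Request:
send_rows:
  motion:
    - [[0, 0, 0], 0]
    - [[0, 0, 0], 0]
    - [[0, 0, 0], 0]
    - [[0, 0, 0], 0]
    - [[0, 0, 0], 0]

```text
time_s: 6.43
position: [0.5848, 0.218, 0.0299]
tcp_rot: [[-0.173, 0.984, 0.038], [0.985, 0.173, 0.014], [0.007, 0.04, -0.999]]
force: [-0.1, 0.2, 0.1]
opening: 0.181
```

Request:
send_rows:
  motion:
    - [[0, 0, -12], 0]
    - [[0, 0, -22], 0]
    - [[0, 0, -26], 0]
    - [[0, 0, -26], 0]
    - [[0, 0, -26], 0]

```text
time_s: 6.85
position: [0.5751, 0.2153, 0.1405]
tcp_rot: [[-0.173, 0.985, 0.021], [0.985, 0.173, 0.011], [0.007, 0.023, -1.0]]
force: [0.0, 0.5, -0.4]
opening: 0.172
```

```bash
python3 plan.py 477 -309.5 150 90 37
```

```text
t 6.85 pos [575.1 215.3 140.5] yaw 100.0 F [ 0.   0.5 -0.4] open 0.172 tilt [ 0.021  0.011 -1.   ] n 15
[-33.6, -11.7, -0.6] 0.012
[-34.2, -9.7, -0.6] 0.012
[-34.7, -7.7, -0.6] 0.012
```

Request:
send_rows:
  motion:
    - [[-20, -6, -0.6], 0.01]
    - [[-33.6, -11.7, -0.6], 0.012]
    - [[-33.6, -11.7, -0.6], 0.012]
    - [[-33.6, -11.7, -0.6], 0.012]
    - [[-33.6, -11.7, -0.6], 0.012]

```text
time_s: 7.27
position: [0.5526, 0.058, 0.1538]
tcp_rot: [[-0.126, 0.991, 0.047], [0.992, 0.126, 0.016], [0.009, 0.049, -0.999]]
force: [0.6, -1.1, -0.5]
opening: 0.173
```

Request:
send_rows:
  motion:
    - [[-34.2, -9.7, -0.6], 0.012]
    - [[-34.2, -9.7, -0.6], 0.012]
    - [[-34.2, -9.7, -0.6], 0.012]
    - [[-34.2, -9.7, -0.6], 0.012]
    - [[-34.2, -9.7, -0.6], 0.012]

```text
time_s: 7.68
position: [0.519, -0.1245, 0.1575]
tcp_rot: [[-0.066, 0.996, 0.052], [0.998, 0.065, 0.014], [0.011, 0.053, -0.999]]
force: [0.3, -0.5, -0.6]
opening: 0.173
```

```bash
python3 plan.py 477 -309.5 150 90 40
```

```text
t 7.6833 pos [ 519.  -124.5  157.5] yaw 93.8 F [ 0.3 -0.5 -0.6] open 0.173 tilt [ 0.052  0.014 -0.999] n 5
[-36.6, -9.9, 1.5] 0.013
```

Request:
send_rows:
  motion:
    - [[-36.6, -9.9, 1], 0.013]
    - [[-36.6, -9.9, 1], 0.013]
    - [[-36.6, -9.9, 1], 0.013]
    - [[-36.6, -9.9, 1], 0.013]
    - [[-20, -5, 0], 0]

```text
time_s: 8.1
position: [0.4787, -0.3038, 0.154]
tcp_rot: [[-0.009, 0.998, 0.057], [1.0, 0.009, 0.009], [0.008, 0.058, -0.998]]
force: [0.9, 0.0, -1.4]
opening: 0.177
```

```bash
python3 plan.py 477 -309.5 100 90 40
```

```text
t 8.1 pos [ 478.7 -303.8  154. ] yaw 90.5 F [ 0.9  0.  -1.4] open 0.177 tilt [ 0.057  0.009 -0.998] n 5
[-1.1, -0.4, 10.8] 0.002
```

Request:
send_rows:
  motion:
    - [[0, -1, 10], 0]
    - [[0, -1, 20], 0]
    - [[0, -1, 25], 0]
    - [[0, -1, 25], 0]
    - [[0, -1, 15], 0]

```text
time_s: 8.52
position: [0.4815, -0.3126, 0.0627]
tcp_rot: [[0.001, 0.998, 0.07], [1.0, -0.001, -0.004], [-0.004, 0.07, -0.998]]
force: [-0.1, 0.1, -1.3]
opening: 0.177
```

Request:
send_rows:
  motion:
    - [[0, 0, 0], 0]
    - [[0, 0, 0], 0]
    - [[0, 0, 0], 0]
    - [[0, 0, 0], 0]
    - [[0, 0, 0], 0]

```text
time_s: 8.93
position: [0.4806, -0.3074, 0.0618]
tcp_rot: [[-0.002, 0.998, 0.065], [1.0, 0.002, 0.002], [0.002, 0.065, -0.998]]
force: [-0.2, 1.3, -0.7]
opening: 0.171
```

```bash
python3 plan.py 477 -309.5 31 90 40
```

```text
t 8.9333 pos [ 480.6 -307.4   61.8] yaw 90.1 F [-0.2  1.3 -0.7] open 0.171 tilt [ 0.065  0.002 -0.998] n 5
[-0.4, -0.7, 6.2] 0.0
```

Request:
send_rows:
  motion:
    - [[-0.4, -1.5, 8], 0]
    - [[-0.4, -1.5, 8], 0]
    - [[-0.4, -1.5, 7], 0]
    - [[-0.4, -1, 4], 0]
    - [[0, -1, 2], 0]

```text
time_s: 9.35
position: [0.4778, -0.3107, 0.0332]
tcp_rot: [[-0.003, 0.997, 0.071], [1.0, 0.003, -0.004], [-0.004, 0.071, -0.997]]
force: [0.1, -0.0, 0.1]
opening: 0.175
```

Request:
send_rows:
  motion:
    - [[0, 0, 0], 0]
    - [[0, 0, 0], 0]
    - [[0, 0, 0.3], 0]
    - [[0, 0, 0.3], 0]
    - [[0, 0, 0.3], 0]

```text
time_s: 9.77
position: [0.4769, -0.3104, 0.0308]
tcp_rot: [[-0.002, 0.998, 0.069], [1.0, 0.002, -0.002], [-0.002, 0.069, -0.998]]
force: [0.5, 0.8, -1.4]
opening: 0.175
```

```bash
python3 plan.py 477 -309.5 29 90 40
python3 - <<'E'
from h import *
S=capture("side");
cv2.imwrite("pics/b3.png",cv2.resize(S["image"][340:470,250:400],None,fx=4.5,fy=4.5,interpolation=2))
E
```

```text
t 9.7667 pos [ 476.9 -310.4   30.8] yaw 90.1 F [ 0.5  0.8 -1.4] open 0.175 tilt [ 0.069 -0.002 -0.998] n 5
[0.2, 0.0, 0.4] 0.0
```

View pics/b3.png

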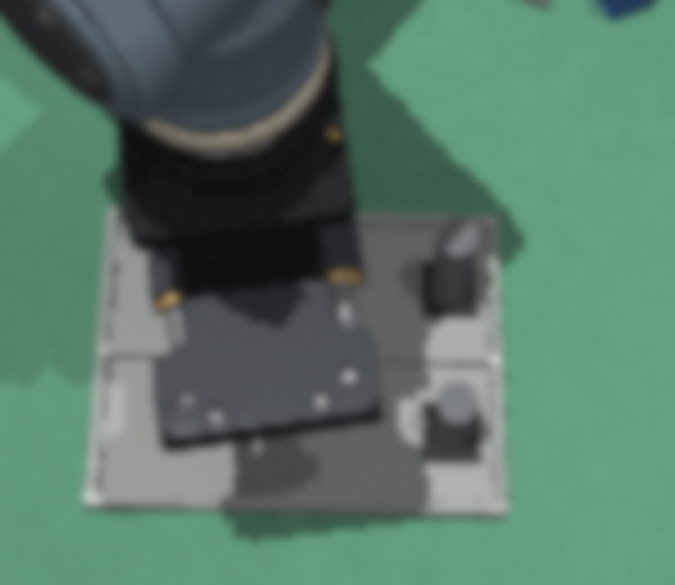

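Request:
send_rows:
  motion:
    - [[0, 0, 1], 0]
    - [[0, 0, 1], 0]
    - [[0, 0, 1], 0]
    - [[0, 0, 1], 0]
    - [[0, 0, 0.5], 0]

```text
time_s: 10.23
position: [0.4779, -0.3108, 0.029]
tcp_rot: [[-0.003, 0.998, 0.07], [1.0, 0.003, -0.003], [-0.003, 0.07, -0.998]]
force: [-0.8, -0.3, 1.1]
opening: 0.174
```

Request:
send_rows:
  motion:
    - [[0, 0, 1.5], 0]
    - [[0, 0, 1.5], 0]
    - [[0, 0, 1.5], 0]
    - [[0, 0, 1.5], 0]
    - [[0, 0, 0.5], 0]

```text
time_s: 10.65
position: [0.4783, -0.3108, 0.0291]
tcp_rot: [[-0.004, 0.997, 0.072], [1.0, 0.005, -0.005], [-0.005, 0.072, -0.997]]
force: [0.8, -0.4, -0.4]
opening: 0.174
```

Request:
send_rows:
  motion:
    - [[0, 0, 0], 0]
    - [[0, 0, 0], 0]
    - [[0, 0, 0], 0]
    - [[0, 0, 0], 0]
    - [[0, 0, 0], 0]
  gripper: 0.5

```text
time_s: 11.07
position: [0.4789, -0.3112, 0.0288]
tcp_rot: [[-0.004, 0.997, 0.073], [1.0, 0.004, -0.006], [-0.006, 0.073, -0.997]]
force: [0.6, -0.1, 0.0]
opening: 0.451
```

Request:
send_rows:
  motion:
    - [[0, 0, -8], 0]
    - [[0, 0, -20], 0]
    - [[0, 0, -25], 0]
    - [[0, 0, -30], 0]
    - [[0, 0, -30], 0]

```text
time_s: 11.48
position: [0.4669, -0.307, 0.1389]
tcp_rot: [[-0.004, 0.998, 0.061], [1.0, 0.003, 0.007], [0.007, 0.061, -0.998]]
force: [0.5, 0.7, -0.8]
opening: 0.499
```

```bash
python3 plan.py 525.3 148.1 140 100 38
python3 - <<'E'
from h import *
S=capture("side");
cv2.imwrite("pics/b4.png",cv2.resize(S["image"][340:470,250:400],None,fx=4.5,fy=4.5,interpolation=2))
E
```

```text
t 11.4833 pos [ 466.9 -307.   138.9] yaw 90.2 F [ 0.5  0.7 -0.8] open 0.499 tilt [ 0.061  0.007 -0.998] n 15
[30.2, 4.7, -0.1] -0.011
[29.9, 6.4, -0.1] -0.011
[29.5, 8.1, -0.1] -0.011
```

View pics/b4.png

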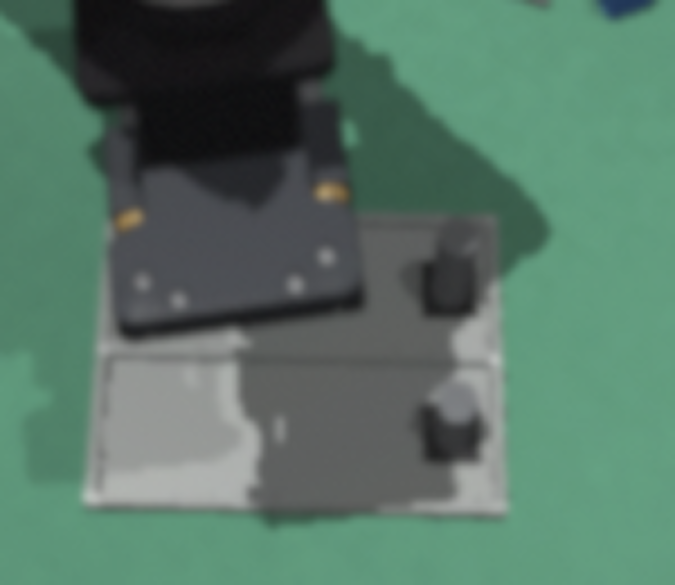

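Request:
send_rows:
  motion:
    - [[20, 3, 0], -0.011]
    - [[35, 5.5, 0], -0.011]
    - [[35, 5.5, 0], -0.011]
    - [[35, 5.5, 0], -0.011]
    - [[35, 5.5, 0], -0.011]

```text
time_s: 11.95
position: [0.4954, -0.1564, 0.1528]
tcp_rot: [[-0.048, 0.995, 0.085], [0.999, 0.05, -0.019], [-0.023, 0.084, -0.996]]
force: [-0.3, -0.0, -0.6]
opening: 0.497
```

Request:
send_rows:
  motion:
    - [[35, 7.5, 0], -0.011]
    - [[35, 7.5, 0], -0.011]
    - [[35, 7.5, 0], -0.011]
    - [[35, 7.5, 0], -0.011]
    - [[35, 7.5, 0], -0.011]

```text
time_s: 12.37
position: [0.5207, 0.0286, 0.1538]
tcp_rot: [[-0.102, 0.991, 0.089], [0.994, 0.104, -0.021], [-0.03, 0.087, -0.996]]
force: [0.0, 0.5, 0.0]
opening: 0.498
```

```bash
python3 plan.py 525.3 148.1 100 100 38
python3 - <<'E'
from h import *
S=capture("side");
cv2.imwrite("pics/b5.png",cv2.resize(S["image"][340:470,250:400],None,fx=4.5,fy=4.5,interpolation=2))
E
```

```text
t 12.3667 pos [520.7  28.6 153.8] yaw 95.9 F [0.  0.5 0. ] open 0.498 tilt [ 0.089 -0.021 -0.996] n 5
[23.6, 4.0, 10.8] -0.014
```

View pics/b5.png

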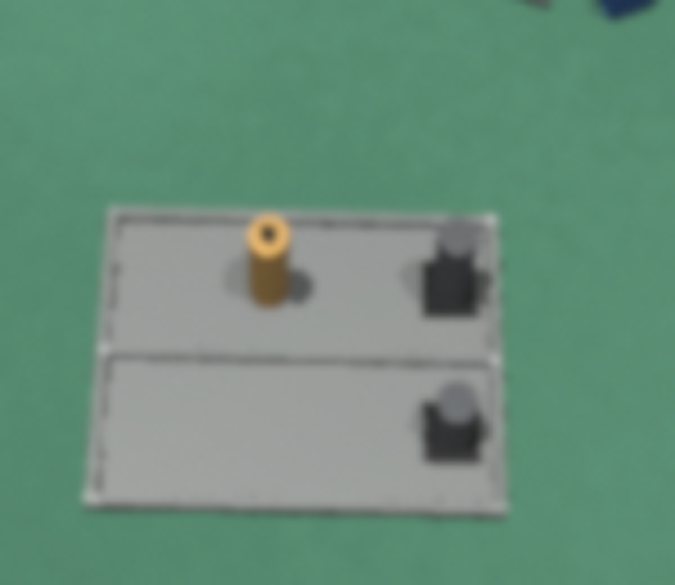

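Request:
send_rows:
  motion:
    - [[0, 0, -25], 0]
    - [[0, 0, -25], 0]
    - [[0, 0, -20], 0]
    - [[0, 0, -12], 0]
    - [[0, 0, -6], 0]

```text
time_s: 12.83
position: [0.5094, 0.0429, 0.2435]
tcp_rot: [[-0.119, 0.989, 0.083], [0.993, 0.121, -0.014], [-0.024, 0.081, -0.996]]
force: [0.7, 0.7, -0.1]
opening: 0.503
```

Request:
send_rows:
  motion:
    - [[0, 0, -3], 0]
    - [[0, 0, -1], 0]
    - [[0, 0, 0], 0]
    - [[0, 0, 0], 0]
    - [[0, 0, 0], 0]

```text
time_s: 13.25
position: [0.5084, 0.0421, 0.2478]
tcp_rot: [[-0.118, 0.989, 0.084], [0.993, 0.119, -0.014], [-0.024, 0.081, -0.996]]
force: [-0.1, 0.9, 0.1]
opening: 0.501
```

Request:
send_rows:
  motion:
    - [[0, 15, 0], 0]
    - [[0, 25, 0], 0]
    - [[0, 25, 0], 0]
    - [[0, 12, 0], 0]
    - [[0, 5, 0], 0]

```text
time_s: 13.67
position: [0.5877, 0.0518, 0.2486]
tcp_rot: [[-0.116, 0.991, 0.07], [0.993, 0.117, -0.013], [-0.021, 0.068, -0.997]]
force: [0.3, 0.6, -0.0]
opening: 0.497
```

Request:
send_rows:
  motion:
    - [[0, -25, 0], 0]
    - [[0, -25, 0], 0]
    - [[0, -12, 0], 0]
    - [[0, -6, 0], 0]
    - [[0, 0, 0], 0]

```text
time_s: 14.08
position: [0.5174, 0.0432, 0.2388]
tcp_rot: [[-0.116, 0.991, 0.063], [0.993, 0.117, -0.012], [-0.019, 0.061, -0.998]]
force: [0.1, 0.5, 0.2]
opening: 0.5
```

Request:
send_rows:
  motion:
    - [[0, 25, 0], 0]
    - [[0, 30, 0], 0]
    - [[0, 30, 0], 0]
    - [[0, 15, 0], 0]
    - [[0, 5, 0], 0]

```text
time_s: 14.5
position: [0.6232, 0.0559, 0.2435]
tcp_rot: [[-0.114, 0.992, 0.059], [0.993, 0.115, -0.012], [-0.018, 0.057, -0.998]]
force: [0.3, -0.2, 0.8]
opening: 0.502
```

Request:
send_rows:
  motion:
    - [[0, -35, 0], 0]
    - [[0, -30, 0], 0]
    - [[0, -15, 0], 0]
    - [[0, -7, 0], 0]
    - [[0, 0, 0], 0]

```text
time_s: 14.92
position: [0.5373, 0.0454, 0.2354]
tcp_rot: [[-0.115, 0.992, 0.059], [0.993, 0.116, -0.011], [-0.018, 0.057, -0.998]]
force: [0.1, 0.2, -0.3]
opening: 0.502
```

Request:
send_rows:
  motion:
    - [[0, 25, 0], 0]
    - [[0, 30, 0], 0]
    - [[0, 30, 0], 0]
    - [[0, 15, 0], 0]
    - [[0, 5, 0], 0]

```text
time_s: 15.33
position: [0.6455, 0.0582, 0.2419]
tcp_rot: [[-0.114, 0.992, 0.06], [0.993, 0.115, -0.011], [-0.018, 0.059, -0.998]]
force: [1.1, 0.1, -0.2]
opening: 0.502
```

Request:
send_rows:
  motion:
    - [[0, -35, 0], 0]
    - [[0, -30, 0], 0]
    - [[0, -15, 0], 0]
    - [[0, -7, 0], 0]
    - [[0, 0, 0], 0]

```text
time_s: 15.75
position: [0.5617, 0.0479, 0.2347]
tcp_rot: [[-0.114, 0.991, 0.065], [0.993, 0.115, -0.011], [-0.018, 0.063, -0.998]]
force: [-0.6, -0.0, 0.3]
opening: 0.501
```

```bash
python3 plan.py 526.5 148.1 110 99 30
```

```text
t 15.75 pos [561.7  47.9 234.7] yaw 96.6 F [-0.6 -0.   0.3] open 0.501 tilt [ 0.065 -0.011 -0.998] n 10
[10.4, -2.3, 12.5] -0.004
[10.4, -2.0, 12.5] -0.004
```

Request:
send_rows:
  motion:
    - [[8, -2, 8], -0.004]
    - [[12, -3, 12], -0.004]
    - [[14, -3, 14], -0.004]
    - [[14, -3, 16], -0.004]
    - [[14, -3, 16], -0.004]

```text
time_s: 16.17
position: [0.5546, 0.1078, 0.1686]
tcp_rot: [[-0.13, 0.988, 0.085], [0.991, 0.131, -0.012], [-0.023, 0.083, -0.996]]
force: [0.5, -0.7, -0.6]
opening: 0.499
```

Request:
send_rows:
  motion:
    - [[13, -3, 16], -0.004]
    - [[10, -2, 14], -0.004]
    - [[8, -2, 10], -0.004]
    - [[5, -1, 6], 0]
    - [[2, 0, 3], 0]

```text
time_s: 16.58
position: [0.5478, 0.1512, 0.1108]
tcp_rot: [[-0.146, 0.986, 0.085], [0.989, 0.147, -0.01], [-0.022, 0.083, -0.996]]
force: [-0.6, 0.2, -0.3]
opening: 0.503
```

```bash
python3 plan.py 526.5 148.1 55 99 30
```

```text
t 16.5833 pos [547.8 151.2 110.8] yaw 98.4 F [-0.6  0.2 -0.3] open 0.503 tilt [ 0.085 -0.01  -0.996] n 5
[0.0, -4.3, 11.2] -0.002
```

Request:
send_rows:
  motion:
    - [[0, -4, 0], 0]
    - [[0, -6, 3], 0]
    - [[0, -6, 6], 0]
    - [[0, -6, 8], 0]
    - [[0, -5, 8], 0]

```text
time_s: 17.0
position: [0.5264, 0.147, 0.0843]
tcp_rot: [[-0.146, 0.985, 0.095], [0.989, 0.147, -0.009], [-0.023, 0.092, -0.995]]
force: [-0.7, 0.5, 0.3]
opening: 0.498
```

Request:
send_rows:
  motion:
    - [[0, -2, 5], 0]
    - [[0, -1, 3], 0]
    - [[0, 0, 1], 0]
    - [[0, 0, 0], 0]
    - [[0, 0, 0], 0]

```text
time_s: 17.42
position: [0.5225, 0.1445, 0.0742]
tcp_rot: [[-0.143, 0.985, 0.093], [0.989, 0.144, -0.01], [-0.023, 0.091, -0.996]]
force: [0.3, 0.6, 0.5]
opening: 0.495
```

```bash
python3 plan.py 526.8 148.1 13 99 30
```

```text
t 17.4167 pos [522.5 144.5  74.2] yaw 98.2 F [0.3 0.6 0.5] open 0.495 tilt [ 0.093 -0.01  -0.996] n 5
[0.6, 1.0, 12.2] -0.003
```

Request:
send_rows:
  motion:
    - [[0.9, 0, 8], 0]
    - [[0.9, 0.2, 12], 0]
    - [[0.9, 0.2, 14], 0]
    - [[0.9, 0.2, 12], 0]
    - [[0.5, 0, 6], 0]

```text
time_s: 17.83
position: [0.5325, 0.1487, 0.0227]
tcp_rot: [[-0.142, 0.984, 0.104], [0.99, 0.144, -0.009], [-0.024, 0.102, -0.995]]
force: [-0.3, 0.3, 0.4]
opening: 0.496
```

Request:
send_rows:
  motion:
    - [[0, 0, 2], 0]
    - [[0, 0, 1], 0]
    - [[0, 0, 0], 0]
    - [[0, 0, 0], 0]
    - [[0, 0, 0], 0]

```text
time_s: 18.25
position: [0.5332, 0.1489, 0.0186]
tcp_rot: [[-0.143, 0.984, 0.104], [0.989, 0.144, -0.009], [-0.024, 0.101, -0.995]]
force: [-0.2, -0.6, 0.2]
opening: 0.499
```

```bash
python3 plan.py 526.8 148.1 13 99 30
```

```text
t 18.25 pos [533.2 148.9  18.6] yaw 98.2 F [-0.2 -0.6  0.2] open 0.499 tilt [ 0.104 -0.009 -0.995] n 5
[0.0, -1.3, 1.1] -0.003
```

Request:
send_rows:
  motion:
    - [[0, -1.5, 1], 0]
    - [[0, -1.5, 1], 0]
    - [[0, -1.5, 1], 0]
    - [[0, -1, 1], 0]
    - [[0, -0.5, 0.5], 0]

```text
time_s: 18.67
position: [0.5282, 0.1479, 0.0149]
tcp_rot: [[-0.143, 0.984, 0.107], [0.989, 0.144, -0.009], [-0.024, 0.105, -0.994]]
force: [0.2, 0.2, -0.2]
opening: 0.502
```

Request:
send_rows:
  motion:
    - [[0, 0, 0], 0]
    - [[0, 0, 0], 0]
    - [[0, 0, 0], 0]
    - [[0, 0, 0], 0]
    - [[0, 0, 0], 0]
  gripper: 1.0

```text
time_s: 19.08
position: [0.5279, 0.1479, 0.0147]
tcp_rot: [[-0.142, 0.984, 0.107], [0.99, 0.144, -0.009], [-0.024, 0.104, -0.994]]
force: [-0.1, 0.4, -0.1]
opening: 0.207
```

Request:
send_rows:
  motion:
    - [[0, 0, 0], 0]
    - [[0, 0, 0], 0]
    - [[0, 0, 0], 0]
    - [[0, 0, 0], 0]
    - [[0, 0, 0], 0]

```text
time_s: 19.5
position: [0.528, 0.1479, 0.0148]
tcp_rot: [[-0.142, 0.984, 0.107], [0.99, 0.144, -0.009], [-0.024, 0.104, -0.994]]
force: [-0.1, 0.3, 0.7]
opening: 0.174
```

Request:
send_rows:
  motion:
    - [[0, 1, -8], 0]
    - [[0, 2, -15], 0]
    - [[0, 2, -20], 0]
    - [[0, 2, -25], 0]
    - [[0, 2, -25], 0]

```text
time_s: 19.92
position: [0.5227, 0.1494, 0.1071]
tcp_rot: [[-0.142, 0.986, 0.092], [0.99, 0.144, -0.01], [-0.023, 0.09, -0.996]]
force: [0.3, -0.8, -1.5]
opening: 0.173
```

Request:
send_rows:
  motion:
    - [[0, 0, -20], 0]
    - [[0, 0, -12], 0]
    - [[0, 0, -6], 0]
    - [[0, 0, -3], 0]
    - [[0, 0, -1], 0]

```text
time_s: 20.33
position: [0.5209, 0.1504, 0.1586]
tcp_rot: [[-0.142, 0.984, 0.104], [0.99, 0.144, -0.009], [-0.024, 0.102, -0.995]]
force: [1.0, 0.1, -1.4]
opening: 0.174
```

```bash
python3 plan.py 452 -365 140 88 30
```

```text
t 20.3333 pos [520.9 150.4 158.6] yaw 98.2 F [ 1.   0.1 -1.4] open 0.174 tilt [ 0.104 -0.009 -0.995] n 20
[-25.1, -6.6, 0.9] 0.009
[-25.4, -5.5, 0.9] 0.009
[-25.6, -4.4, 0.9] 0.009
[-25.8, -3.2, 0.9] 0.009
```

Request:
send_rows:
  motion:
    - [[-10, -2, 1], 0.009]
    - [[-18, -4.5, 1], 0.009]
    - [[-26, -6.5, 1], 0.009]
    - [[-30, -7.5, 1], 0.009]
    - [[-32, -8, 1], 0.009]

```text
time_s: 20.75
position: [0.5055, 0.0314, 0.1496]
tcp_rot: [[-0.106, 0.989, 0.1], [0.994, 0.107, -0.006], [-0.017, 0.099, -0.995]]
force: [0.9, -0.4, -0.1]
opening: 0.172
```

Request:
send_rows:
  motion:
    - [[-32, -7.5, 1], 0.009]
    - [[-32, -7.5, 1], 0.009]
    - [[-32, -7.5, 1], 0.009]
    - [[-32, -7.5, 1], 0.009]
    - [[-32, -7.5, 1], 0.009]

```text
time_s: 21.17
position: [0.476, -0.14, 0.137]
tcp_rot: [[-0.058, 0.994, 0.089], [0.998, 0.059, -0.003], [-0.008, 0.088, -0.996]]
force: [0.9, -0.3, 0.1]
opening: 0.175
```

```bash
python3 plan.py 447 -361.5 140 88 30
```

```text
t 21.1667 pos [ 476. -140.  137.] yaw 93.3 F [ 0.9 -0.3  0.1] open 0.175 tilt [ 0.089 -0.003 -0.996] n 10
[-22.0, -3.8, -0.3] 0.009
[-22.2, -2.8, -0.3] 0.009
```

Request:
send_rows:
  motion:
    - [[-32, -5, -1.5], 0.009]
    - [[-32, -5, -1.5], 0.009]
    - [[-32, -5, -1.5], 0.009]
    - [[-30, -4, -1.5], 0.009]
    - [[-26, -3, -1], 0.009]

```text
time_s: 21.58
position: [0.4503, -0.3021, 0.1355]
tcp_rot: [[-0.005, 0.997, 0.076], [1.0, 0.004, 0.006], [0.005, 0.076, -0.997]]
force: [0.2, 0.7, -0.2]
opening: 0.177
```

Request:
send_rows:
  motion:
    - [[-22, -3, 0], 0.009]
    - [[-16, -2, 0], 0.009]
    - [[-10, -2, 0], 0]
    - [[-5, 0, 0], 0]
    - [[-2, 0, 0], 0]

```text
time_s: 22.0
position: [0.4367, -0.3672, 0.1284]
tcp_rot: [[0.025, 0.997, 0.071], [1.0, -0.026, 0.009], [0.011, 0.071, -0.997]]
force: [0.0, -0.3, -0.0]
opening: 0.175
```

```bash
python3 plan.py 447 -361.5 80 88 30
```

```text
t 22.0 pos [ 436.7 -367.2  128.4] yaw 88.6 F [ 0.  -0.3 -0. ] open 0.175 tilt [ 0.071  0.009 -0.997] n 5
[1.2, 2.0, 9.7] 0.002
```

Request:
send_rows:
  motion:
    - [[1, 0, 8], 0]
    - [[1, 0, 16], 0]
    - [[1, 0, 22], 0]
    - [[1, 0, 24], 0]
    - [[1, 0, 16], 0]

```text
time_s: 22.42
position: [0.4446, -0.3582, 0.0412]
tcp_rot: [[0.022, 0.997, 0.074], [1.0, -0.022, 0.007], [0.008, 0.074, -0.997]]
force: [-0.5, 0.4, 0.0]
opening: 0.178
```

Request:
send_rows:
  motion:
    - [[0, 0, 6], 0]
    - [[0, 0, 3], 0]
    - [[0, 0, 1], 0]
    - [[0, 0, 0], 0]
    - [[0, 0, 0], 0]

```text
time_s: 22.83
position: [0.4442, -0.3503, 0.0268]
tcp_rot: [[0.016, 0.998, 0.067], [1.0, -0.017, 0.017], [0.018, 0.067, -0.998]]
force: [-0.1, 0.6, 0.1]
opening: 0.178
```

```bash
python3 plan.py 447 -361.5 16 88 30
```

```text
t 22.8333 pos [ 444.2 -350.3   26.8] yaw 89.1 F [-0.1  0.6  0.1] open 0.178 tilt [ 0.067  0.017 -0.998] n 5
[-2.2, 0.6, 2.2] 0.004
```

Request:
send_rows:
  motion:
    - [[-3, 0.5, 0], 0]
    - [[-4, 0.5, 0], 0]
    - [[-3, 0.5, 0], 0]
    - [[-1, 0, 0], 0]
    - [[0, 0, 0], 0]

```text
time_s: 23.25
position: [0.4473, -0.365, 0.0303]
tcp_rot: [[0.016, 0.997, 0.072], [1.0, -0.017, 0.01], [0.011, 0.071, -0.997]]
force: [0.4, -1.4, 0.4]
opening: 0.172
```

Request:
send_rows:
  motion:
    - [[0, 0, 2], 0]
    - [[0, 0, 3], 0]
    - [[0, 0, 3], 0]
    - [[0, 0, 2], 0]
    - [[0, 0, 1], 0]

```text
time_s: 23.67
position: [0.4481, -0.3656, 0.0188]
tcp_rot: [[0.017, 0.997, 0.072], [1.0, -0.018, 0.009], [0.011, 0.072, -0.997]]
force: [0.3, -0.9, -0.2]
opening: 0.178
```

Request:
send_rows:
  motion:
    - [[0, 0, 1], 0]
    - [[0, 0, 1], 0]
    - [[0, 0, 1], 0]
    - [[0, 0, 1], 0]
    - [[0, 0, 0.5], 0]

```text
time_s: 24.08
position: [0.4481, -0.3648, 0.0137]
tcp_rot: [[0.016, 0.997, 0.071], [1.0, -0.017, 0.011], [0.012, 0.071, -0.997]]
force: [-1.4, 0.9, 7.7]
opening: 0.173
```

```bash
python3 plan.py 447 -361.5 14 88 30
python3 - <<'E'
from h import *
S=capture("side");
cv2.imwrite("pics/b6.png",cv2.resize(S["image"][340:470,250:400],None,fx=4.5,fy=4.5,interpolation=2))
E
```

```text
t 24.0833 pos [ 448.1 -364.8   13.7] yaw 89.1 F [-1.4  0.9  7.7] open 0.173 tilt [ 0.071  0.011 -0.997] n 5
[0.7, -0.2, -0.1] 0.004
```

View pics/b6.png

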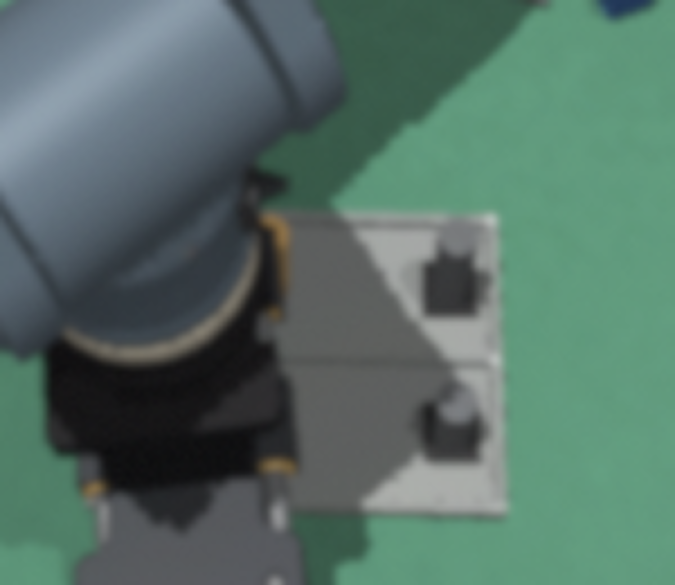

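Request:
send_rows:
  motion:
    - [[0, 0, 0], 0]
    - [[0, 0, 0], 0]
    - [[0, 0, 0], 0]
    - [[0, 0, 0], 0]
    - [[0, 0, 0], 0]
  gripper: 0.55

```text
time_s: 24.55
position: [0.4485, -0.3651, 0.0142]
tcp_rot: [[0.016, 0.997, 0.072], [1.0, -0.017, 0.01], [0.011, 0.072, -0.997]]
force: [0.1, -0.1, 0.3]
opening: 0.422
```

Request:
send_rows:
  motion:
    - [[0, 0, -8], 0]
    - [[0, 0, -15], 0]
    - [[0, 0, -22], 0]
    - [[0, 0, -25], 0]
    - [[0, 0, -25], 0]

```text
time_s: 24.97
position: [0.4386, -0.3625, 0.1075]
tcp_rot: [[0.016, 0.998, 0.063], [1.0, -0.018, 0.021], [0.022, 0.063, -0.998]]
force: [0.8, -0.2, 0.7]
opening: 0.448
```

Request:
send_rows:
  motion:
    - [[0, 0, -18], 0]
    - [[0, 0, -10], 0]
    - [[0, 0, -4], 0]
    - [[0, 0, -1], 0]
    - [[0, 0, 0], 0]

```text
time_s: 25.38
position: [0.4379, -0.3656, 0.15]
tcp_rot: [[0.016, 0.997, 0.071], [1.0, -0.017, 0.011], [0.012, 0.07, -0.997]]
force: [-0.1, 0.5, -0.6]
opening: 0.45
```

```bash
python3 plan.py 596 -161.4 140 107 30
```

```text
t 25.3833 pos [ 437.9 -365.6  150. ] yaw 89.1 F [-0.1  0.5 -0.6] open 0.45 tilt [ 0.071  0.011 -0.997] n 10
[19.7, 16.7, 1.0] -0.031
[16.8, 19.6, 1.0] -0.031
```

Request:
send_rows:
  motion:
    - [[8, 7, 0], -0.031]
    - [[16, 13, 0], -0.031]
    - [[22, 18, 0], -0.031]
    - [[25, 22, 0], -0.031]
    - [[26, 22, 0], -0.031]

```text
time_s: 25.8
position: [0.5128, -0.2636, 0.152]
tcp_rot: [[-0.139, 0.988, 0.065], [0.99, 0.138, 0.014], [0.005, 0.067, -0.998]]
force: [-0.3, -0.3, 0.1]
opening: 0.45
```

Request:
send_rows:
  motion:
    - [[20, 24, 0], -0.031]
    - [[18, 20, 0], -0.031]
    - [[14, 15, 0], -0.031]
    - [[9, 10, 0], -0.031]
    - [[4, 4, 0], -0.031]

```text
time_s: 26.22
position: [0.5757, -0.1709, 0.1508]
tcp_rot: [[-0.31, 0.949, 0.056], [0.951, 0.309, 0.025], [0.006, 0.061, -0.998]]
force: [1.0, 0.2, 0.9]
opening: 0.445
```

Request:
send_rows:
  motion:
    - [[0, 0, 0], 0]
    - [[0, 0, 0], 0]
    - [[0, 0, 0], 0]
    - [[0, 0, 0], 0]
    - [[0, 0, 0], 0]

```text
time_s: 26.63
position: [0.5735, -0.1692, 0.1475]
tcp_rot: [[-0.314, 0.948, 0.049], [0.949, 0.313, 0.028], [0.011, 0.055, -0.998]]
force: [0.0, 0.2, 0.2]
opening: 0.452
```

```bash
python3 plan.py 596 -161.4 110 108 30
python3 - <<'E'
from h import *
S=capture("side");T=capture("top")
cv2.imwrite("pics/b7.png",np.hstack([cv2.resize(S["image"][250:470,200:400],None,fx=2,fy=2,interpolation=2),cv2.resize(T["image"][150:320,340:500],None,fx=2.4,fy=440/170,interpolation=2)]))
E
```

```text
t 26.6333 pos [ 573.5 -169.2  147.5] yaw 108.3 F [0.  0.2 0.2] open 0.452 tilt [ 0.049  0.028 -0.998] n 5
[0.1, 4.8, 7.5] 0.001
```

View pics/b7.png

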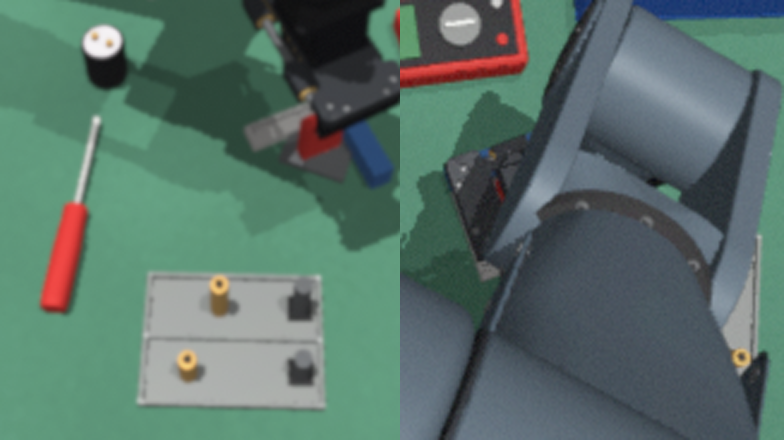

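Request:
send_rows:
  motion:
    - [[0, 3, 3], 0]
    - [[0, 6, 6], 0]
    - [[0, 6, 8], 0]
    - [[0, 4, 7], 0]
    - [[0, 2, 4], 0]

```text
time_s: 27.15
position: [0.5972, -0.1638, 0.1199]
tcp_rot: [[-0.31, 0.949, 0.053], [0.951, 0.309, 0.026], [0.008, 0.058, -0.998]]
force: [0.9, -0.6, -0.3]
opening: 0.454
```

Request:
send_rows:
  motion:
    - [[0, 0, 2], 0]
    - [[0, 0, 1], 0]
    - [[0, 0, 0], 0]
    - [[0, 0, 0], 0]
    - [[0, 0, 0], 0]

```text
time_s: 27.57
position: [0.5971, -0.1623, 0.1136]
tcp_rot: [[-0.311, 0.949, 0.048], [0.95, 0.31, 0.028], [0.011, 0.055, -0.998]]
force: [-0.1, 0.2, 0.8]
opening: 0.451
```

```bash
python3 plan.py 596.5 -161.4 60 108 30
```

```text
t 27.5667 pos [ 597.1 -162.3  113.6] yaw 108.1 F [-0.1  0.2  0.8] open 0.451 tilt [ 0.048  0.028 -0.998] n 5
[0.2, -0.1, 10.7] 0.001
```

Request:
send_rows:
  motion:
    - [[0, -0.5, 7], 0]
    - [[0, -1, 12], 0]
    - [[0, -1, 15], 0]
    - [[0, -1, 12], 0]
    - [[0, -1, 7], 0]

```text
time_s: 27.98
position: [0.5977, -0.1638, 0.0613]
tcp_rot: [[-0.311, 0.949, 0.056], [0.95, 0.31, 0.024], [0.005, 0.061, -0.998]]
force: [0.6, 0.0, -0.1]
opening: 0.45
```

Request:
send_rows:
  motion:
    - [[0, 0, 3], 0]
    - [[0, 0, 1], 0]
    - [[0, 0, 0], 0]
    - [[0, 0, 0], 0]
    - [[0, 0, 0], 0]

```text
time_s: 28.4
position: [0.5971, -0.1637, 0.056]
tcp_rot: [[-0.311, 0.949, 0.055], [0.951, 0.31, 0.024], [0.006, 0.059, -0.998]]
force: [0.6, 0.6, -0.8]
opening: 0.449
```

```bash
python3 plan.py 596.5 -161.4 28 108 30
```

```text
t 28.4 pos [ 597.1 -163.7   56. ] yaw 108.1 F [ 0.6  0.6 -0.8] open 0.449 tilt [ 0.055  0.024 -0.998] n 5
[0.5, 0.0, 5.6] 0.0
```

Request:
send_rows:
  motion:
    - [[0.5, -0.4, 5], 0]
    - [[0.5, -0.4, 8], 0]
    - [[0.5, -0.4, 7], 0]
    - [[0.5, -0.4, 4], 0]
    - [[0.3, 0, 2], 0]

```text
time_s: 28.82
position: [0.5979, -0.1619, 0.0297]
tcp_rot: [[-0.311, 0.949, 0.059], [0.95, 0.31, 0.022], [0.003, 0.063, -0.998]]
force: [-0.9, 0.2, -0.1]
opening: 0.445
```

Request:
send_rows:
  motion:
    - [[0, 0, 0], 0]
    - [[0, 0, 0], 0]
    - [[0, 0, 0], 0]
    - [[0, 0, 0], 0]
    - [[0, 0, 0], 0]
  gripper: 1.0

```text
time_s: 29.23
position: [0.597, -0.1613, 0.0282]
tcp_rot: [[-0.311, 0.949, 0.056], [0.95, 0.31, 0.024], [0.005, 0.061, -0.998]]
force: [-1.8, -2.2, 8.2]
opening: 0.16
```

Request:
send_rows:
  motion:
    - [[0, 0, 0], 0]
    - [[0, 0, 0], 0]
    - [[0, 0, 0], 0]
    - [[0, 0, 0], 0]
    - [[0, 0, 0], 0]

```text
time_s: 29.65
position: [0.597, -0.1613, 0.0284]
tcp_rot: [[-0.311, 0.949, 0.057], [0.95, 0.311, 0.023], [0.004, 0.061, -0.998]]
force: [0.5, -0.2, -1.2]
opening: 0.16
```

```bash
python3 plan.py 596.5 -161.4 28 108 30
python3 - <<'E'
from h import *
S=capture("side")
cv2.imwrite("pics/b8.png",cv2.resize(S["image"][250:370,300:420],None,fx=4.5,fy=4.5,interpolation=2))
E
```

```text
t 29.65 pos [ 597.  -161.3   28.4] yaw 108.1 F [ 0.5 -0.2 -1.2] open 0.16 tilt [ 0.057  0.023 -0.998] n 5
[0.0, -0.1, 0.1] 0.001
```

View pics/b8.png

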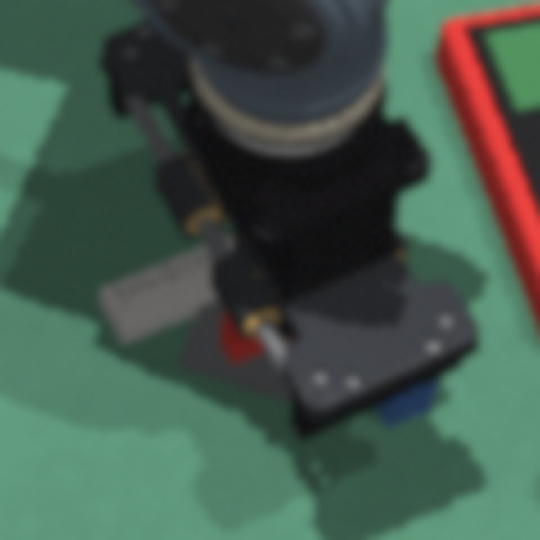

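Request:
send_rows:
  motion:
    - [[0, 0.5, -6], 0]
    - [[0, 1, -12], 0]
    - [[0, 1, -18], 0]
    - [[0, 1, -20], 0]
    - [[0, 1, -18], 0]

```text
time_s: 30.12
position: [0.5921, -0.1594, 0.1012]
tcp_rot: [[-0.311, 0.949, 0.042], [0.95, 0.31, 0.03], [0.016, 0.049, -0.999]]
force: [-0.4, -0.2, -3.8]
opening: 0.159
```

Request:
send_rows:
  motion:
    - [[0, 0.5, -12], 0]
    - [[0, 0, -8], 0]
    - [[0, 0, -4], 0]
    - [[0, 0, -1], 0]
    - [[0, 0, 0], 0]

```text
time_s: 30.53
position: [0.5927, -0.1607, 0.1345]
tcp_rot: [[-0.311, 0.949, 0.049], [0.95, 0.31, 0.026], [0.01, 0.055, -0.998]]
force: [-0.0, 0.2, -2.9]
opening: 0.155
```

```bash
python3 plan.py 575.8 213.7 125 100.1 30
```

```text
t 30.5333 pos [ 592.7 -160.7  134.5] yaw 108.1 F [-0.   0.2 -2.9] open 0.155 tilt [ 0.049  0.026 -0.998] n 15
[24.2, 6.2, 0.6] 0.009
[24.5, 5.1, 0.6] 0.009
[24.7, 4.0, 0.6] 0.009
```

Request:
send_rows:
  motion:
    - [[8, 2, 0.3], 0.01]
    - [[16, 4, 0.5], 0.01]
    - [[24, 6, 0.6], 0.01]
    - [[28, 7, 0.6], 0.01]
    - [[30, 7.5, 0.6], 0.01]

```text
time_s: 30.95
position: [0.5871, -0.0531, 0.1305]
tcp_rot: [[-0.249, 0.967, 0.046], [0.968, 0.248, 0.025], [0.013, 0.05, -0.999]]
force: [-0.4, 0.2, -3.1]
opening: 0.164
```

Request:
send_rows:
  motion:
    - [[30, 6.5, 0.6], 0.01]
    - [[30, 6.5, 0.6], 0.01]
    - [[30, 6.5, 0.6], 0.01]
    - [[30, 6.5, 0.6], 0.01]
    - [[30, 6, 0.6], 0.01]

```text
time_s: 31.37
position: [0.5777, 0.1101, 0.1258]
tcp_rot: [[-0.192, 0.981, 0.032], [0.981, 0.191, 0.029], [0.022, 0.037, -0.999]]
force: [0.5, 0.0, -3.3]
opening: 0.154
```

```bash
python3 plan.py 575.8 213.7 125 100.1 30
```

```text
t 31.3667 pos [577.7 110.1 125.8] yaw 101.1 F [ 0.5  0.  -3.3] open 0.154 tilt [ 0.032  0.029 -0.999] n 5
[20.4, 3.5, 0.2] 0.003
```

Request:
send_rows:
  motion:
    - [[28, 5, 0], 0.008]
    - [[22, 4, 0], 0.004]
    - [[16, 3, 0], 0]
    - [[10, 2, 0], 0]
    - [[5, 1, 0], 0]

```text
time_s: 31.78
position: [0.5694, 0.2054, 0.1227]
tcp_rot: [[-0.184, 0.983, 0.018], [0.982, 0.184, 0.031], [0.027, 0.023, -0.999]]
force: [0.9, -0.1, -3.3]
opening: 0.154
```

Request:
send_rows:
  motion:
    - [[2, 0, 0], 0]
    - [[0, 0, 0], 0]
    - [[0, 0, 0], 0]
    - [[0, 0, 0], 0]
    - [[0, 0, 0], 0]

```text
time_s: 32.2
position: [0.5675, 0.2057, 0.1208]
tcp_rot: [[-0.183, 0.983, 0.013], [0.983, 0.182, 0.029], [0.026, 0.018, -0.999]]
force: [-0.2, 0.5, -3.8]
opening: 0.158
```

```bash
python3 plan.py 575.8 213.7 80 100.1 30
python3 - <<'E'
from h import *
S=capture("side");T=capture("top")
cv2.imwrite("pics/b9.png",np.hstack([cv2.resize(S["image"][100:270,240:400],None,fx=2.4,fy=440/170,interpolation=2),cv2.resize(T["image"][180:330,150:310],None,fx=2.4,fy=440/150,interpolation=2)]))
E
```

```text
t 32.2 pos [567.5 205.7 120.8] yaw 100.5 F [-0.2  0.5 -3.8] open 0.158 tilt [ 0.013  0.029 -0.999] n 5
[1.3, 1.9, 8.2] 0.002
```

View pics/b9.png

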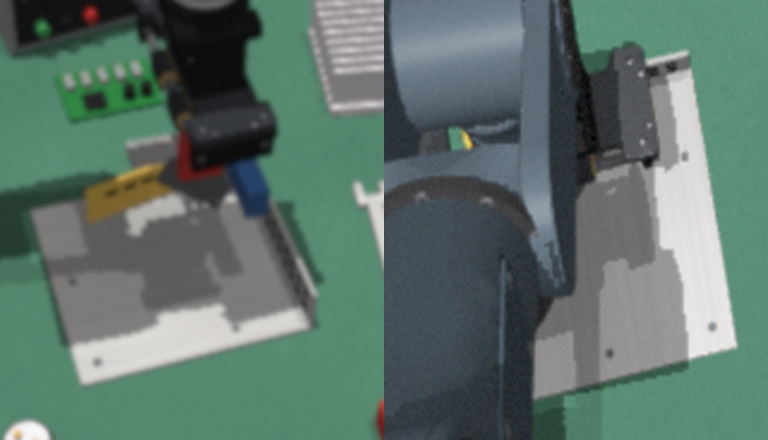

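Request:
send_rows:
  motion:
    - [[0, 0, 12], 0]
    - [[0, 0, 16], 0]
    - [[0, 0, 16], 0]
    - [[0, 0, 8], 0]
    - [[0, 0, 3], 0]

```text
time_s: 32.72
position: [0.5712, 0.2055, 0.0638]
tcp_rot: [[-0.179, 0.984, 0.019], [0.983, 0.179, 0.03], [0.026, 0.024, -0.999]]
force: [-0.3, -0.5, -3.6]
opening: 0.158
```

Request:
send_rows:
  motion:
    - [[0, 0, 1], 0]
    - [[0, 0, 0], 0]
    - [[0, 0, 0], 0]
    - [[0, 0, 0], 0]
    - [[0, 0, 0], 0]

```text
time_s: 33.13
position: [0.5714, 0.2053, 0.0623]
tcp_rot: [[-0.179, 0.984, 0.019], [0.984, 0.178, 0.03], [0.026, 0.024, -0.999]]
force: [1.1, -0.6, -3.2]
opening: 0.162
```

```bash
python3 plan.py 575.8 213.7 42 100.1 30
```

```text
t 33.1333 pos [571.4 205.3  62.3] yaw 100.3 F [ 1.1 -0.6 -3.2] open 0.162 tilt [ 0.019  0.03  -0.999] n 5
[1.5, 1.2, 4.1] 0.001
```

Request:
send_rows:
  motion:
    - [[1, 1, 4], 0]
    - [[1, 1, 6], 0]
    - [[1, 1, 6], 0]
    - [[1, 1, 4], 0]
    - [[1, 0, 2], 0]

```text
time_s: 33.55
position: [0.5771, 0.2124, 0.0409]
tcp_rot: [[-0.179, 0.984, 0.024], [0.984, 0.178, 0.031], [0.026, 0.029, -0.999]]
force: [-0.1, -0.3, -2.6]
opening: 0.159
```

Request:
send_rows:
  motion:
    - [[0, 0, 1], 0]
    - [[0, 0, 1], 0]
    - [[0, 0, 1], 0]
    - [[0, 0, 1], 0]
    - [[0, 0, 1], 0]

```text
time_s: 33.97
position: [0.5765, 0.2132, 0.0347]
tcp_rot: [[-0.18, 0.983, 0.022], [0.983, 0.179, 0.031], [0.026, 0.027, -0.999]]
force: [-3.2, 2.1, 7.6]
opening: 0.156
```

```bash
python3 plan.py 575.8 213.7 32 100.1 30
```

```text
t 33.9667 pos [576.5 213.2  34.7] yaw 100.4 F [-3.2  2.1  7.6] open 0.156 tilt [ 0.022  0.031 -0.999] n 5
[0.1, -0.1, 0.5] 0.001
```

Request:
send_rows:
  motion:
    - [[0, 0, 1.5], 0]
    - [[0, 0, 1.5], 0]
    - [[0, 0, 1.5], 0]
    - [[0, 0, 1.5], 0]
    - [[0, 0, 1.5], 0]

```text
time_s: 34.38
position: [0.5764, 0.2132, 0.0346]
tcp_rot: [[-0.18, 0.983, 0.025], [0.983, 0.179, 0.029], [0.024, 0.03, -0.999]]
force: [-4.0, -0.4, 6.4]
opening: 0.158
```

Request:
send_rows:
  motion:
    - [[0, 0, 2], 0]
    - [[0, 0, 2], 0]
    - [[0, 0, 2], 0]
    - [[0, 0, 2], 0]
    - [[0, 0, 2], 0]

```text
time_s: 34.8
position: [0.5763, 0.2134, 0.0342]
tcp_rot: [[-0.181, 0.983, 0.029], [0.983, 0.18, 0.028], [0.023, 0.033, -0.999]]
force: [-4.4, -0.7, 8.2]
opening: 0.159
```

```bash
python3 plan.py 575.8 213.7 32 100.1 30
python3 - <<'E'
from h import *
S=capture("side")
cv2.imwrite("pics/c1.png",cv2.resize(S["image"][110:250,250:390],None,fx=4.2,fy=4.2,interpolation=2))
E
```

```text
t 34.8 pos [576.3 213.4  34.2] yaw 100.4 F [-4.4 -0.7  8.2] open 0.159 tilt [ 0.029  0.028 -0.999] n 5
[0.1, -0.1, 0.4] 0.001
```

View pics/c1.png

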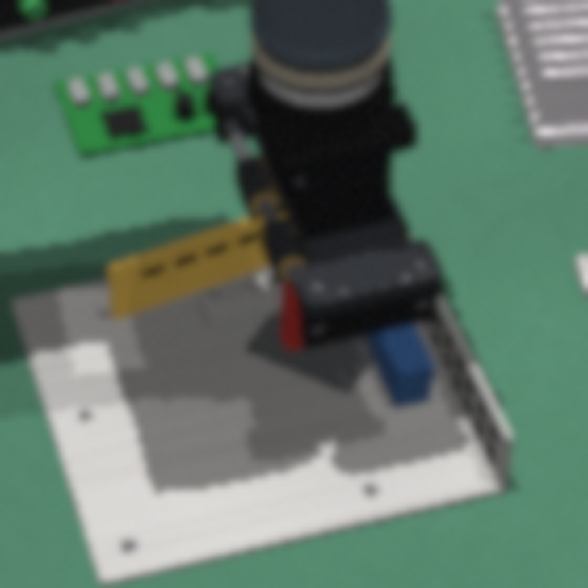

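Request:
send_rows:
  motion:
    - [[0, 0, 4], 0]
    - [[0, 0, 4], 0]
    - [[0, 0, 4], 0]
    - [[0, 0, 4], 0]
    - [[0, 0, 4], 0]

```text
time_s: 35.27
position: [0.5761, 0.2145, 0.032]
tcp_rot: [[-0.184, 0.982, 0.034], [0.983, 0.184, 0.026], [0.02, 0.038, -0.999]]
force: [-6.2, -1.8, 21.6]
opening: 0.162
```

Request:
send_rows:
  motion:
    - [[0, 0, 4], 0]
    - [[0, 0, 4], 0]
    - [[0, 0, 4], 0]
    - [[0, 0, 4], 0]
    - [[0, 0, 4], 0]

```text
time_s: 35.68
position: [0.5762, 0.2144, 0.032]
tcp_rot: [[-0.184, 0.982, 0.039], [0.983, 0.183, 0.024], [0.017, 0.043, -0.999]]
force: [-7.6, 0.2, 20.9]
opening: 0.163
```

Request:
send_rows:
  motion:
    - [[0, 0, 4], 0]
    - [[0, 0, 4], 0]
    - [[0, 0, 4], 0]
    - [[0, 0, 4], 0]
    - [[0, 0, 4], 0]

```text
time_s: 36.1
position: [0.5763, 0.2144, 0.032]
tcp_rot: [[-0.181, 0.983, 0.044], [0.983, 0.18, 0.023], [0.015, 0.047, -0.999]]
force: [-5.8, -0.7, 20.3]
opening: 0.158
```

Request:
send_rows:
  motion:
    - [[0, 0, 4], 0]
    - [[0, 0, 4], 0]
    - [[0, 0, 4], 0]
    - [[0, 0, 4], 0]
    - [[0, 0, 2], 0]

```text
time_s: 36.52
position: [0.5764, 0.2142, 0.0325]
tcp_rot: [[-0.178, 0.983, 0.047], [0.984, 0.177, 0.022], [0.014, 0.051, -0.999]]
force: [0.6, -0.2, -4.5]
opening: 0.157
```

```bash
python3 plan.py 585.4 213.7 32 100.1 30; python3 -c "
from h import *;s=bot.read_state();print(s['moment'])"
```

```text
t 36.5167 pos [576.4 214.2  32.5] yaw 100.2 F [ 0.6 -0.2 -4.5] open 0.157 tilt [ 0.047  0.022 -0.999] n 5
[-0.4, 1.7, 0.1] 0.001
[-0.01091776  0.1016777  -0.03004177]
```

Request:
send_rows:
  motion:
    - [[0, 2, 1], 0]
    - [[0, 3, 1], 0]
    - [[0, 3, 1], 0]
    - [[0, 2, 1], 0]
    - [[0, 1, 1], 0]

```text
time_s: 36.93
position: [0.5835, 0.2156, 0.0322]
tcp_rot: [[-0.178, 0.983, 0.038], [0.984, 0.177, 0.02], [0.013, 0.041, -0.999]]
force: [-4.9, -0.8, 10.9]
opening: 0.161
```

Request:
send_rows:
  motion:
    - [[0, 1, 1], 0]
    - [[0, 1, 1], 0]
    - [[0, 1, 1], 0]
    - [[0, 1, 1], 0]
    - [[0, 1, 1], 0]

```text
time_s: 37.35
position: [0.5843, 0.216, 0.0325]
tcp_rot: [[-0.177, 0.984, 0.027], [0.984, 0.177, 0.016], [0.011, 0.029, -1.0]]
force: [-5.7, -0.6, 11.4]
opening: 0.157
```

Request:
send_rows:
  motion:
    - [[0, 2, -0.3], 0]
    - [[0, 2.5, 0], 0]
    - [[0, 2.5, 0], 0]
    - [[0, 2, 0], 0]
    - [[0, 1, 0], 0]

```text
time_s: 37.77
position: [0.59, 0.2167, 0.0333]
tcp_rot: [[-0.18, 0.983, 0.014], [0.984, 0.18, 0.012], [0.009, 0.016, -1.0]]
force: [-4.1, -0.6, 4.9]
opening: 0.159
```

```bash
python3 plan.py 584.4 250.8 32 100.1 30
python3 - <<'E'
from h import *
S=capture("side")
cv2.imwrite("pics/c2.png",cv2.resize(S["image"][110:250,250:390],None,fx=4.2,fy=4.2,interpolation=2))
E
```

```text
t 37.7667 pos [590.  216.7  33.3] yaw 100.4 F [-4.1 -0.6  4.9] open 0.159 tilt [ 0.014  0.012 -1.   ] n 5
[6.9, 0.1, 0.3] 0.001
```

View pics/c2.png

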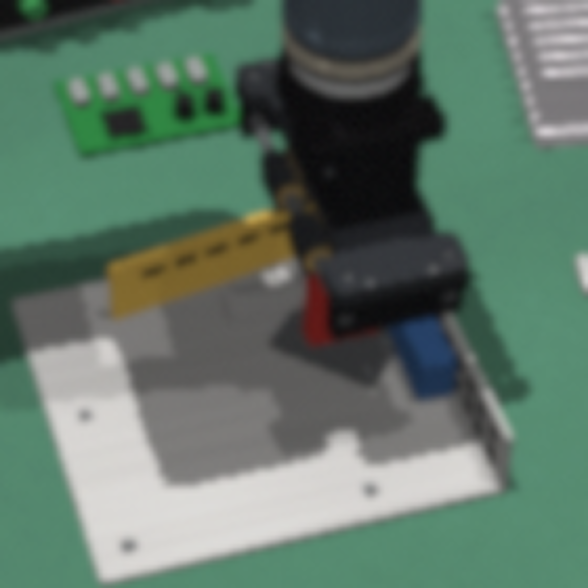

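Request:
send_rows:
  motion:
    - [[0, 1.5, 0], 0]
    - [[0, 1.5, 0], 0]
    - [[0, 1.5, 0], 0]
    - [[0, 1.5, 0], 0]
    - [[0, 1.5, 0], 0]

```text
time_s: 38.23
position: [0.59, 0.2167, 0.0341]
tcp_rot: [[-0.184, 0.983, -0.004], [0.983, 0.184, 0.007], [0.007, -0.003, -1.0]]
force: [-5.8, -1.5, 7.0]
opening: 0.161
```

Request:
send_rows:
  motion:
    - [[0, 2, 0], 0]
    - [[0, 2, 0], 0]
    - [[0, 2, 0], 0]
    - [[0, 2, 0], 0]
    - [[0, 2, 0], 0]

```text
time_s: 38.65
position: [0.59, 0.2167, 0.0351]
tcp_rot: [[-0.185, 0.982, -0.029], [0.983, 0.186, 0.0], [0.006, -0.028, -1.0]]
force: [-6.5, -1.8, 6.8]
opening: 0.162
```

Run:
```python
from h import *
S=capture("side");T=capture("top")
cv2.imwrite("pics/c3.png",np.hstack([cv2.resize(S["image"][140:230,280:380],None,fx=5,fy=5.5,interpolation=2),cv2.resize(T["image"][190:280,180:240],None,fx=4.5,fy=5.5,interpolation=2)]))
s=bot.read_state();print(s["joint_positions"].round(1),s["moment"].round(2))
for n in("square","square_handle","panel_face"):
  for c in("side","top"):
    print(n,c,[(np.round(d["xy"],1).tolist(),round(d["p"],2)) for d in place_of(c,n)[:2]])
```

```text
[  9.8  45.   87.6   0.4  49.  -91.1] [-0.49  0.74 -0.09]
square side [([341.0, 173.6], 0.89)]
square top []
square_handle side [([333.9, 166.6], 0.71)]
square_handle top [([220.2, 226.3], 0.53)]
panel_face side [([309.9, 170.3], 0.66), ([293.5, 433.5], 0.34)]
panel_face top []
```

View pics/c3.png

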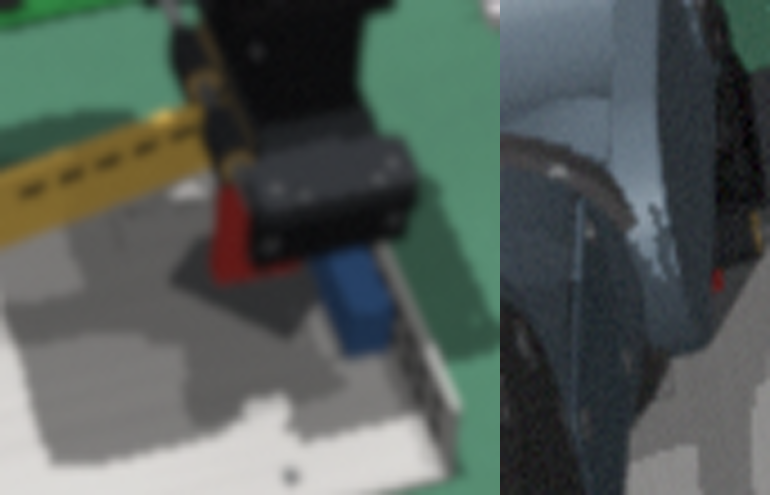

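```bash
cat > ov.py <<'E'
import sys
from h import *
# ov.py out ox oy(mm chassis offset of square from corner) yawoff pitch(rad, nose down +)
out=sys.argv[1];ox,oy,yo,pi=map(float,sys.argv[2:6])
S=capture("side");im=S["image"].copy();f=6;x0,y0,w,h=270,140,110,90
im=cv2.resize(im[y0:y0+h,x0:x0+w],None,fx=f,fy=f,interpolation=2)
C=np.array([623.3+float(sys.argv[6]) if len(sys.argv)>6 else 623.3,308.5+(float(sys.argv[7]) if len(sys.argv)>7 else 0),4.]);a=np.radians(10.1)
Rz=lambda a:np.array([[np.cos(a),-np.sin(a),0],[np.sin(a),np.cos(a),0],[0,0,1]])
Ry=np.array([[np.cos(pi),0,np.sin(pi)],[0,1,0],[-np.sin(pi),0,np.cos(pi)]])
def W(p): # square frame->world
    return (C+Rz(a)@(np.array([ox,oy,0.])+Rz(yo)@Ry@np.array(p,float)))/1000
def P(p): 
    q=(proj(S,p)-[x0,y0])*f+f/2-.5; return tuple(int(v) for v in q)
def box(x1,x2,y1,y2,z1,z2,col,F=W):
    c=[(x,y,z) for x in(x1,x2) for y in(y1,y2) for z in(z1,z2)]
    for i in range(8):
        for j in range(i):
            if sum(u!=v for u,v in zip(c[i],c[j]))==1: cv2.line(im,P(F(c[i])),P(F(c[j])),col,1,cv2.LINE_AA)
box(-22,0,-110,0,0,30,(255,255,0));box(-110,-22,-24,0,0,12,(255,0,255));box(-72,-28,-57,-43,6,70,(0,255,255))
G=lambda p:(C+Rz(a)@np.array(p,float))/1000
box(0,4,-220,0,0,42,(0,255,0),G)
cv2.imwrite(out,im)
E
python3 ov.py pics/c4.png 0 -34.6 0 0
```

```text
(no output)
```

View pics/c4.png

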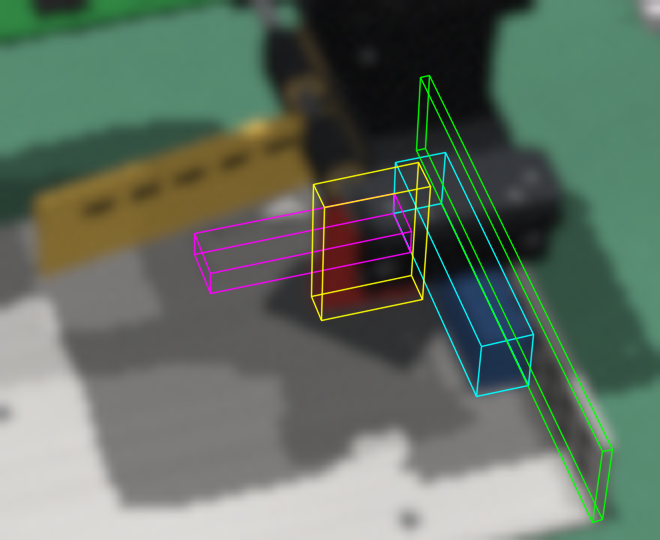

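Run:
```python
from h import *
S=capture("side");im=S["image"][150:215,280:365]
im=cv2.resize(im,None,fx=9,fy=9,interpolation=2).astype(float)
im=np.clip((im-60)*2.2,0,255).astype(np.uint8)
cv2.imwrite("pics/c5.png",im)
```

View pics/c5.png

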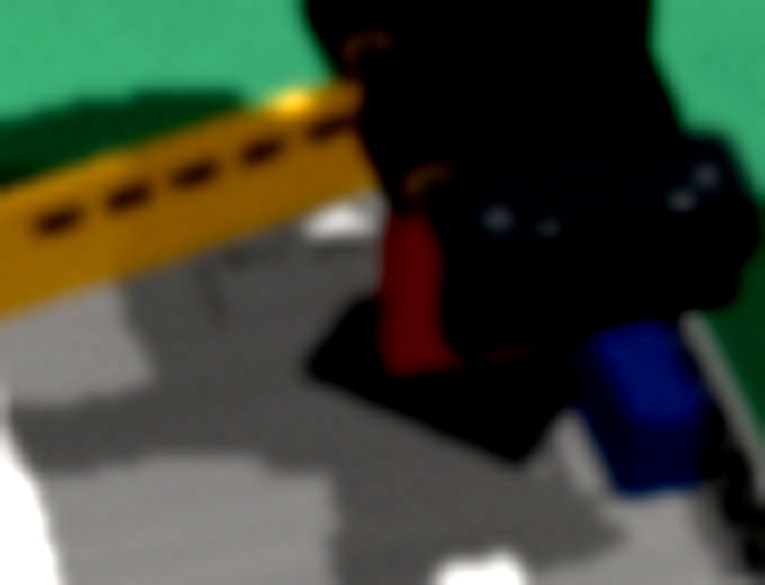

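Request:
send_rows:
  motion:
    - [[0, -1, 3], 0]
    - [[0, 0, 4], 0]
    - [[0, 0, 4], 0]
    - [[0, 0, 4], 0]
    - [[0, 0, 4], 0]

```text
time_s: 39.57
position: [0.5881, 0.2165, 0.0314]
tcp_rot: [[-0.187, 0.982, -0.031], [0.982, 0.187, -0.003], [0.003, -0.031, -1.0]]
force: [-8.0, -1.5, 24.4]
opening: 0.158
```

Request:
send_rows:
  motion:
    - [[0, 0, 4], 0]
    - [[0, 0, 4], 0]
    - [[0, 0, 4], 0]
    - [[0, 0, 4], 0]
    - [[0, 0, 4], 0]

```text
time_s: 39.98
position: [0.5881, 0.2165, 0.0314]
tcp_rot: [[-0.186, 0.982, -0.031], [0.983, 0.186, -0.004], [0.002, -0.031, -1.0]]
force: [-9.2, -2.0, 23.8]
opening: 0.16
```

Request:
send_rows:
  motion:
    - [[2, 0.3, 0], 0]
    - [[3, 0.3, 0.5], 0]
    - [[3, 0.3, 0.5], 0]
    - [[3, 0.3, 0.5], 0]
    - [[3, 0.3, 0.5], 0]

```text
time_s: 40.4
position: [0.5877, 0.2248, 0.0317]
tcp_rot: [[-0.188, 0.982, -0.033], [0.982, 0.188, -0.015], [-0.008, -0.035, -0.999]]
force: [-3.4, -12.3, 11.9]
opening: 0.158
```

Request:
send_rows:
  motion:
    - [[3, 0.5, 0.7], 0]
    - [[3, 0.5, 0.7], 0]
    - [[3, 0.5, 0.7], 0]
    - [[3, 0.5, 0.7], 0]
    - [[3, 0.5, 0.7], 0]

```text
time_s: 40.82
position: [0.5875, 0.2258, 0.033]
tcp_rot: [[-0.189, 0.981, -0.04], [0.982, 0.187, -0.038], [-0.03, -0.046, -0.999]]
force: [-4.8, -11.1, 11.4]
opening: 0.159
```

```bash
python3 plan.py 584.4 250.8 32 100.1 30
python3 - <<'E'
from h import *
S=capture("side");im=S["image"][140:230,265:375]
cv2.imwrite("pics/c6.png",cv2.resize(im,None,fx=6,fy=6,interpolation=2))
E
```

```text
t 40.8167 pos [587.5 225.8  33. ] yaw 100.9 F [ -4.8 -11.1  11.4] open 0.159 tilt [-0.04  -0.038 -0.999] n 5
[5.0, 0.3, 0.2] 0.003
```

View pics/c6.png

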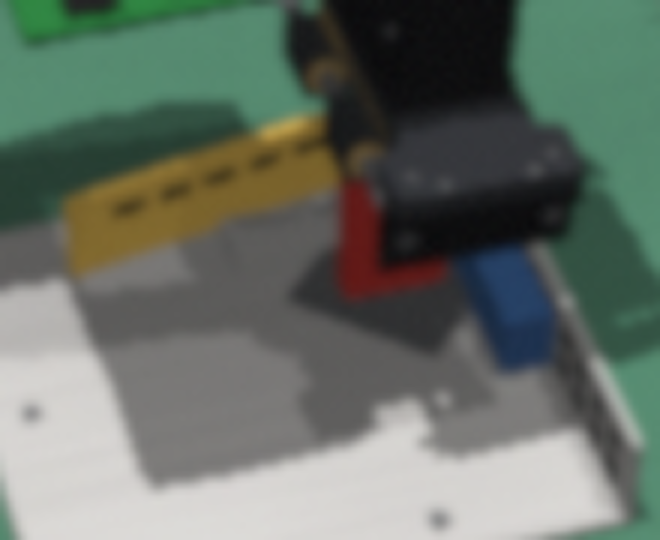

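Request:
send_rows:
  motion:
    - [[3, 0, 4], 0]
    - [[5, 0, 4], 0]
    - [[5, 0, 4], 0]
    - [[5, 0, 4], 0]
    - [[5, 0, 4], 0]

```text
time_s: 41.28
position: [0.5872, 0.2262, 0.0333]
tcp_rot: [[-0.192, 0.981, -0.04], [0.979, 0.189, -0.072], [-0.063, -0.053, -0.997]]
force: [-7.5, -16.4, 28.2]
opening: 0.16
```

Request:
send_rows:
  motion:
    - [[-3, 0, 3], 0]
    - [[-4, 0, 5], 0]
    - [[-4, 0, 5], 0]
    - [[-4, 0, 5], 0]
    - [[-4, 0, 5], 0]

```text
time_s: 41.7
position: [0.5877, 0.2226, 0.0307]
tcp_rot: [[-0.174, 0.984, -0.042], [0.984, 0.172, -0.041], [-0.033, -0.049, -0.998]]
force: [-9.9, 7.2, 30.2]
opening: 0.166
```

```bash
python3 plan.py 584.4 250.8 32 100.1 30; python3 -c "
from h import *;s=bot.read_state();print(s['moment'])"
```

```text
t 41.7 pos [587.7 222.6  30.7] yaw 100.0 F [-9.9  7.2 30.2] open 0.166 tilt [-0.042 -0.041 -0.998] n 5
[5.7, 0.3, -0.3] -0.0
[2.09403896 2.30025265 0.04550169]
```

Request:
send_rows:
  motion:
    - [[-4, 0, 5], 0]
    - [[-4, 0, 5], 0]
    - [[-4, 0, 5], 0]
    - [[-4, 0, 5], 0]
    - [[-4, 0, 5], 0]

```text
time_s: 42.12
position: [0.5876, 0.2232, 0.0305]
tcp_rot: [[-0.17, 0.984, -0.043], [0.985, 0.17, -0.009], [-0.002, -0.044, -0.999]]
force: [-8.4, 7.3, 29.2]
opening: 0.16
```

Request:
send_rows:
  motion:
    - [[-4, 0, 5], 0]
    - [[-4, 0, 5], 0]
    - [[-4, 0, 5], 0]
    - [[-4, 0, 5], 0]
    - [[-4, 0, 5], 0]

```text
time_s: 42.53
position: [0.588, 0.2232, 0.0305]
tcp_rot: [[-0.176, 0.983, -0.041], [0.984, 0.177, 0.013], [0.02, -0.038, -0.999]]
force: [-11.4, 8.6, 32.1]
opening: 0.159
```

Request:
send_rows:
  motion:
    - [[3, 0, -0.5], 0]
    - [[6, 0, 0], 0]
    - [[8, 0, 0], 0]
    - [[8, 0, 0], 0]
    - [[8, 0, 0], 0]

```text
time_s: 42.95
position: [0.5813, 0.2529, 0.0306]
tcp_rot: [[-0.184, 0.982, -0.043], [0.983, 0.185, 0.001], [0.009, -0.043, -0.999]]
force: [-1.0, -28.8, 8.3]
opening: 0.162
```

```bash
python3 plan.py 584.4 250.8 32 100.1 30; python3 -c "
from h import *;s=bot.read_state();print(s['moment'])"
```

```text
t 42.95 pos [581.3 252.9  30.6] yaw 100.6 F [ -1.  -28.8   8.3] open 0.162 tilt [-0.043  0.001 -0.999] n 5
[-0.5, 0.5, -0.3] 0.002
[-5.21954315  0.09097847 -0.3414716 ]
```

```bash
python3 - <<'E'
from h import *
S=capture("side");T=capture("top")
cv2.imwrite("pics/c7.png",np.hstack([cv2.resize(S["image"][140:230,265:365],None,fx=5,fy=5.5,interpolation=2),cv2.resize(T["image"][190:280,180:240],None,fx=4.5,fy=5.5,interpolation=2)]))
E
python3 ov.py pics/c8.png 0 0 0 0
```

```text
(no output)
```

View pics/c7.png

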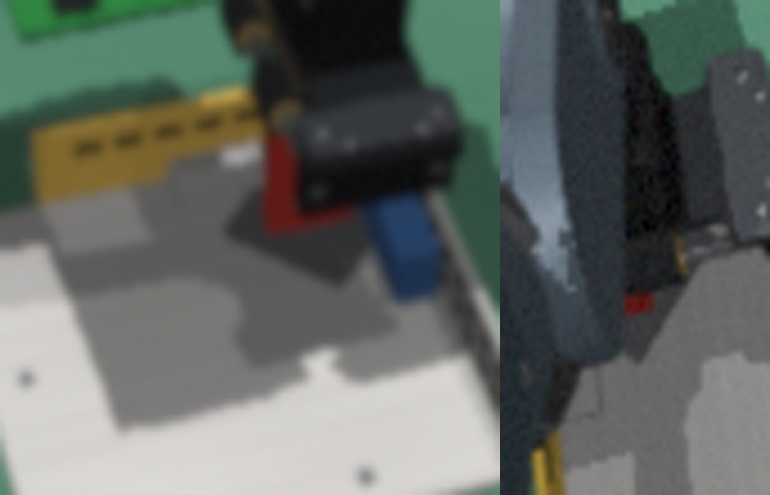

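View pics/c8.png

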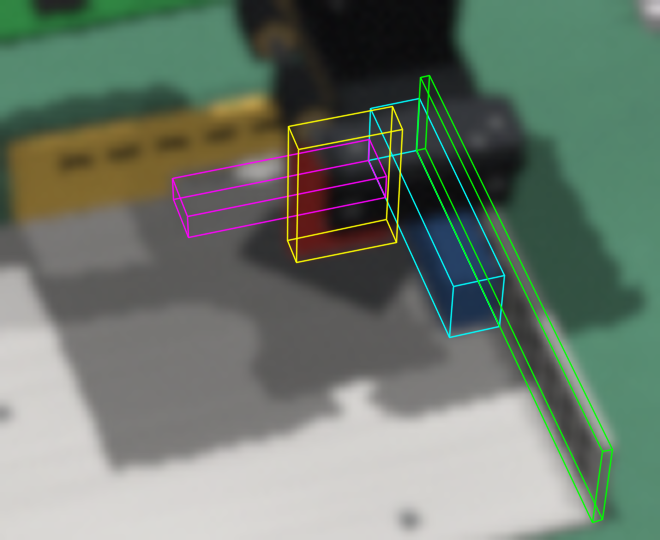

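Request:
send_rows:
  motion:
    - [[3, 2, 1.5], 0]
    - [[3, 2, 1.5], 0]
    - [[3, 2, 1.5], 0]
    - [[3, 2, 1.5], 0]
    - [[3, 2, 1.5], 0]

```text
time_s: 43.52
position: [0.5825, 0.2517, 0.0305]
tcp_rot: [[-0.183, 0.981, -0.066], [0.983, 0.181, -0.03], [-0.017, -0.07, -0.997]]
force: [-7.9, -15.2, 18.4]
opening: 0.158
```

```bash
python3 plan.py 584.4 250.8 32 100.1 30; python3 -c "
from h import *;s=bot.read_state();print(s['moment'])"
```

```text
t 43.5167 pos [582.5 251.7  30.5] yaw 100.5 F [ -7.9 -15.2  18.4] open 0.158 tilt [-0.066 -0.03  -0.997] n 5
[-0.2, 0.3, -0.3] 0.002
[-1.41592998  1.11686425 -0.06071142]
```

Request:
send_rows:
  motion:
    - [[1.5, 0.7, 5], 0]
    - [[1.5, 0.7, 6], 0]
    - [[1.5, 0.7, 6], 0]
    - [[1.5, 0.7, 6], 0]
    - [[1.5, 0.7, 6], 0]

```text
time_s: 43.93
position: [0.583, 0.251, 0.0288]
tcp_rot: [[-0.177, 0.981, -0.073], [0.984, 0.175, -0.042], [-0.029, -0.079, -0.996]]
force: [-11.1, -11.9, 36.2]
opening: 0.167
```

```bash
python3 plan.py 584.4 250.8 32 100.1 30; python3 -c "
from h import *;s=bot.read_state();print(s['moment'])"
```

```text
t 43.9333 pos [583.  251.   28.8] yaw 100.2 F [-11.1 -11.9  36.2] open 0.167 tilt [-0.073 -0.042 -0.996] n 5
[-0.1, 0.3, -0.6] 0.0
[-0.89216187  1.88860566 -0.0860682 ]
```

Request:
send_rows:
  motion:
    - [[-4, -2, 5], 0]
    - [[-4, -2, 5], 0]
    - [[-4, -2, 5], 0]
    - [[-4, -2, 5], 0]
    - [[-4, -2, 5], 0]

```text
time_s: 44.35
position: [0.5837, 0.2505, 0.0284]
tcp_rot: [[-0.165, 0.985, -0.049], [0.986, 0.165, -0.004], [0.004, -0.049, -0.999]]
force: [-6.5, 6.3, 28.8]
opening: 0.159
```

Request:
send_rows:
  motion:
    - [[-4, -2, 5], 0]
    - [[-4, -2, 5], 0]
    - [[-4, -2, 5], 0]
    - [[-4, -2, 5], 0]
    - [[-4, -2, 5], 0]

```text
time_s: 44.77
position: [0.5838, 0.2502, 0.0287]
tcp_rot: [[-0.169, 0.985, -0.026], [0.985, 0.169, 0.021], [0.025, -0.022, -0.999]]
force: [-7.1, 6.1, 29.1]
opening: 0.159
```

```bash
python3 plan.py 584.4 250.8 32 100.1 30; python3 -c "
from h import *;s=bot.read_state();print(s['moment'])"
```

```text
t 44.7667 pos [583.8 250.2  28.7] yaw 99.7 F [-7.1  6.1 29.1] open 0.159 tilt [-0.026  0.021 -0.999] n 5
[0.1, 0.1, -0.7] -0.001
[0.17181071 1.59424603 0.24023332]
```

Request:
send_rows:
  motion:
    - [[3, 1, 0], 0]
    - [[5, 2, 0], 0]
    - [[5, 2, 0.5], 0]
    - [[5, 2, 1], 0]
    - [[4, 2, 1.5], 0]

```text
time_s: 45.18
position: [0.5833, 0.2521, 0.0283]
tcp_rot: [[-0.181, 0.982, -0.045], [0.983, 0.18, -0.023], [-0.014, -0.048, -0.999]]
force: [-9.3, -17.7, 24.5]
opening: 0.161
```

```bash
python3 plan.py 584.4 250.8 32 100.1 30; python3 -c "
from h import *;s=bot.read_state();print(s['moment'])"
python3 - <<'E'
from h import *
S=capture("side");T=capture("top")
cv2.imwrite("pics/c9.png",np.hstack([cv2.resize(S["image"][140:230,265:365],None,fx=5,fy=5.5,interpolation=2),cv2.resize(T["image"][190:280,180:240],None,fx=4.5,fy=5.5,interpolation=2)]))
E
```

```text
t 45.1833 pos [583.3 252.1  28.3] yaw 100.4 F [ -9.3 -17.7  24.5] open 0.161 tilt [-0.045 -0.023 -0.999] n 5
[-0.3, 0.2, -0.7] 0.001
[-1.65079879  1.37811496 -0.18145503]
```

View pics/c9.png

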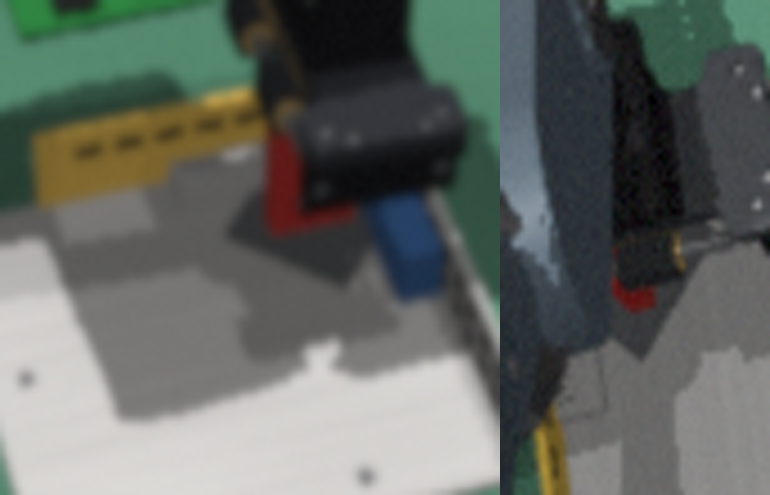

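Run:
```python
from h import *
S=capture("side");T=capture("top")
im=S["image"]
cv2.imwrite("pics/d1.png",cv2.resize(im[150:195,262:322],None,fx=12,fy=12,interpolation=2))
cv2.imwrite("pics/d2.png",cv2.resize(T["image"][230:300,170:230],None,fx=8,fy=8,interpolation=2))
a=np.radians(10.1)
for th in(0,.02,.04,-.02):
  d=np.array([-np.cos(a+th),-np.sin(a+th)])*.178
  n=np.array([-np.sin(a+th),np.cos(a+th)])
  H=np.array([.6233,.3082])
  for off in(0,.004):
    p=H+d+n*off
    for z in(.047,.006): print(th,off,z,"side",((proj(S,[*p,z])-[262,150])*12+5.5).round(),"top",((proj(T,[*p,z])-[170,230])*8+3.5).round())
```

```text
0 0 0.047 side [121. 192.] top [199. 516.]
0 0 0.006 side [133. 335.] top [234. 526.]
0 0.004 0.047 side [117. 179.] top [184. 519.]
0 0.004 0.006 side [129. 322.] top [220. 528.]
0.02 0 0.047 side [126. 204.] top [211. 513.]
0.02 0 0.006 side [137. 346.] top [246. 523.]
0.02 0.004 0.047 side [121. 191.] top [197. 517.]
0.02 0.004 0.006 side [133. 334.] top [233. 526.]
0.04 0 0.047 side [130. 215.] top [224. 510.]
0.04 0 0.006 side [142. 358.] top [259. 520.]
0.04 0.004 0.047 side [125. 202.] top [210. 514.]
0.04 0.004 0.006 side [137. 345.] top [245. 524.]
-0.02 0 0.047 side [118. 181.] top [186. 519.]
-0.02 0 0.006 side [130. 324.] top [222. 528.]
-0.02 0.004 0.047 side [113. 168.] top [171. 521.]
-0.02 0.004 0.006 side [126. 311.] top [208. 531.]
```

View pics/d1.png

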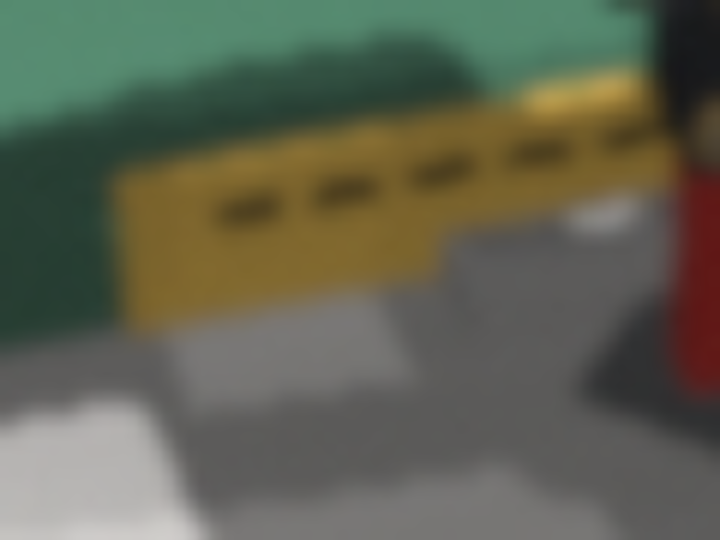

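View pics/d2.png

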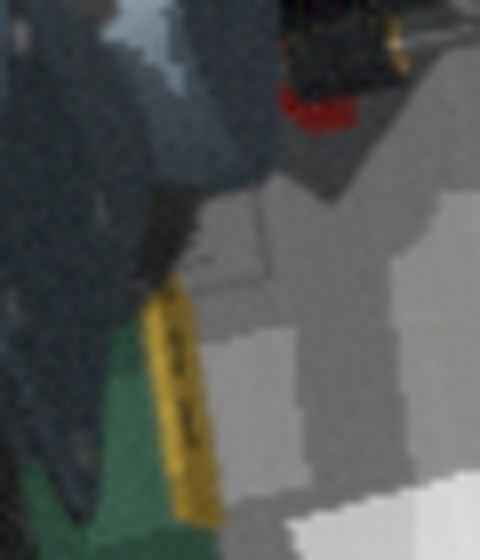

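Request:
send_rows:
  motion:
    - [[-2, -1, 4], 0]
    - [[-4, -1, 5], 0]
    - [[-4, -1, 5], 0]
    - [[-4, -1, 5], 0]
    - [[-4, -1, 5], 0]

```text
time_s: 45.8
position: [0.5839, 0.2516, 0.028]
tcp_rot: [[-0.171, 0.985, -0.034], [0.985, 0.171, 0.008], [0.014, -0.033, -0.999]]
force: [-9.4, 5.0, 30.1]
opening: 0.16
```

Request:
send_rows:
  motion:
    - [[-2, 0, 3], 0]
    - [[4, 1, 0], 0]
    - [[6, 2, 0], 0]
    - [[6, 2, 0.5], 0]
    - [[4, 2, 1], 0]

```text
time_s: 46.22
position: [0.5836, 0.252, 0.0287]
tcp_rot: [[-0.184, 0.982, -0.048], [0.983, 0.182, -0.033], [-0.023, -0.053, -0.998]]
force: [-7.1, -14.5, 19.1]
opening: 0.158
```

```bash
python3 plan.py 584.4 250.8 32 100.1 30; python3 -c "
from h import *;s=bot.read_state();print(s['moment'])
S=capture('side');capture('top');s=bot.read_state();print(s['position'],s['force'],s['opening'],s['tcp_rot'][2],s['time_s'])
cv2.imwrite('pics/d3.png',cv2.resize(S['image'][145:215,262:362],None,fx=7.5,fy=7.5,interpolation=2))
"
```

```text
t 46.2167 pos [583.6 252.   28.7] yaw 100.6 F [ -7.1 -14.5  19.1] open 0.158 tilt [-0.048 -0.033 -0.998] n 5
[-0.3, 0.1, -0.7] 0.002
[-1.32553605  1.05420292 -0.11479329]
[0.58352818 0.25208045 0.02877079] [ -5.01001631 -18.83838682  15.59204519] 0.159286508038747 [-0.02314875 -0.05324575 -0.99831309] 46.3167
```

View pics/d3.png

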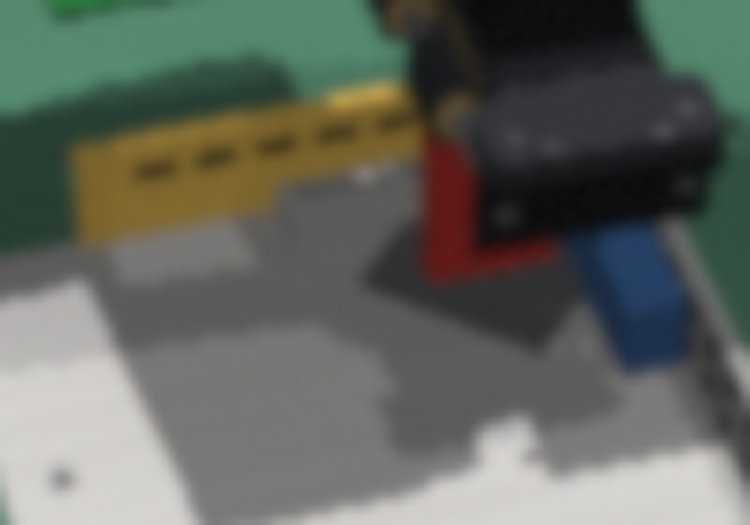

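Request:
send_rows:
  motion:
    - [[-2, -1, 4], 0]
    - [[-4, -1, 5], 0]
    - [[-4, -1, 5], 0]
    - [[-4, -1, 5], 0]
    - [[-4, -1, 5], 0]

```text
time_s: 46.73
position: [0.584, 0.2514, 0.0275]
tcp_rot: [[-0.17, 0.985, -0.04], [0.985, 0.17, 0.0], [0.007, -0.039, -0.999]]
force: [-8.3, 6.2, 30.6]
opening: 0.159
```

Request:
send_rows:
  motion:
    - [[-4, -1, 5], 0]
    - [[-4, -1, 5], 0]
    - [[-3, -0.5, 4], 0]
    - [[5, 2, 1], 0]
    - [[5, 2, 1.5], 0]

```text
time_s: 47.15
position: [0.5832, 0.2526, 0.0276]
tcp_rot: [[-0.181, 0.983, -0.041], [0.983, 0.181, -0.009], [-0.002, -0.042, -0.999]]
force: [-2.0, -25.3, 13.5]
opening: 0.158
```

```bash
python3 plan.py 584.4 250.8 32 100.1 30; python3 -c "
from h import *
S=capture('side');T=capture('top');s=bot.read_state();print(s['position'],s['force'],s['opening'],s['tcp_rot'][2],s['time_s'],s['moment'])
cv2.imwrite('pics/d4.png',cv2.resize(S['image'][145:215,262:362],None,fx=7.5,fy=7.5,interpolation=2))
cv2.imwrite('pics/d5.png',T['image'])
"
```

```text
t 47.15 pos [583.2 252.6  27.6] yaw 100.4 F [ -2.  -25.3  13.5] open 0.158 tilt [-0.041 -0.009 -0.999] n 5
[-0.4, 0.2, -0.9] 0.001
[0.58324089 0.25249717 0.02747336] [ -5.02255375 -21.10721971  12.56988227] 0.15931722483985133 [-4.30825376e-04 -4.23757162e-02 -9.99101653e-01] 47.25 [-3.1882162   0.68617495 -0.32217845]
```

View pics/d4.png

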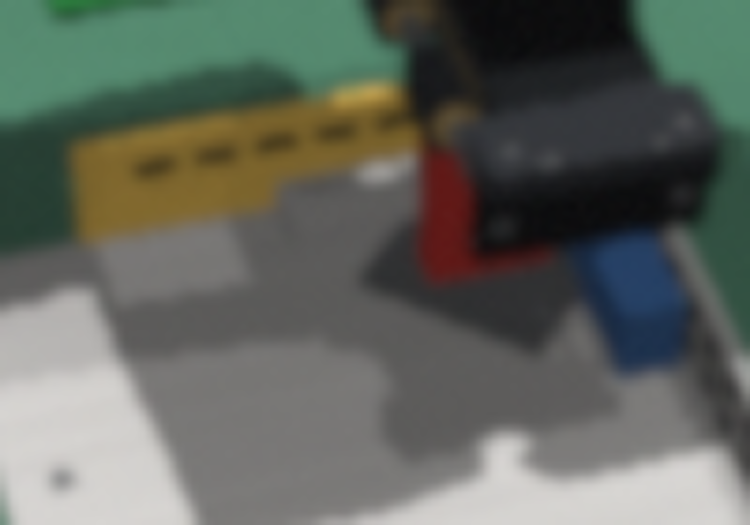

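Request:
send_rows:
  motion:
    - [[-1, 2, 4], 0]
    - [[-4, 2, 5], 0]
    - [[-3, 2, 4], 0]
    - [[5, 4, 1], 0]
    - [[4, 3.5, 1.5], 0]

```text
time_s: 47.67
position: [0.5838, 0.2523, 0.0267]
tcp_rot: [[-0.182, 0.981, -0.069], [0.983, 0.181, -0.022], [-0.009, -0.072, -0.997]]
force: [-6.6, -20.8, 20.2]
opening: 0.158
```

```bash
python3 -c "
from h import *
S=capture('side');T=capture('top');s=bot.read_state();print(s['position'],s['force'],s['opening'],s['tcp_rot'][2],s['time_s'],s['moment'])
R=s['tcp_rot'];print(np.degrees(np.arctan2(R[1,0],R[0,0])))
cv2.imwrite('pics/d6.png',cv2.resize(S['image'][145:215,262:362],None,fx=7.5,fy=7.5,interpolation=2))
cv2.imwrite('pics/d7.png',T['image'])
"
```

```text
[0.58387904 0.25227997 0.0267073 ] [ -8.28805692 -20.048114    18.25489733] 0.15686098027162967 [-0.00757226 -0.07214544 -0.99736538] 47.7667 [-2.41787036  1.15189448 -0.02159491]
100.40748074431295
```

View pics/d6.png

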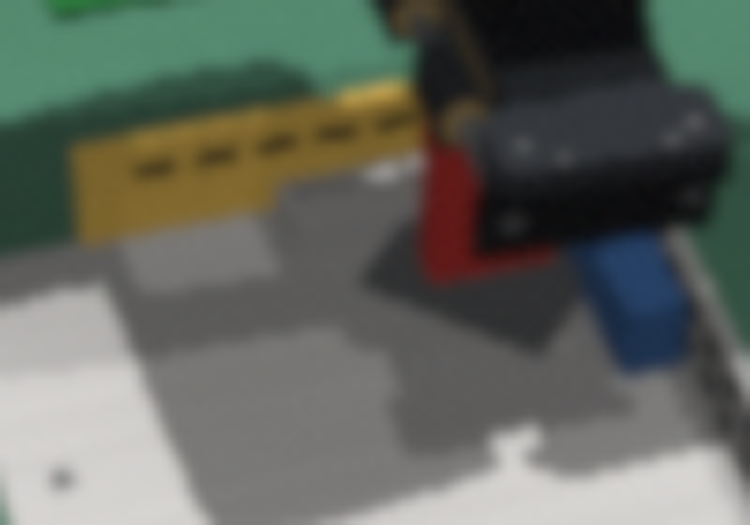

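View pics/d7.png

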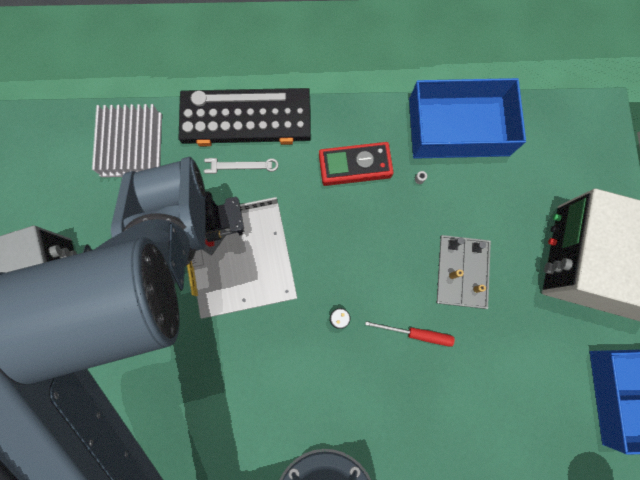

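```bash
python3 -c "
from h import *
print(bot.hand_in());s=bot.read_state();print(s['position'],s['force'],s['opening'],s['time_s'])"
```

```text
the job is handed in; nothing more can be done
None
the job is handed in; nothing more can be done
```

I stood both brass spacers in their matching tray rows, then pressed the square into the chassis corner. I handed in at about 48 s, still gripping and pushing, and no verdict was reported.

- **Spacers:** the long one stands in the row with the 60 mm sample and the short one in the row with the 40 mm sample. Both showed upright in the pictures.
- **Square:** it lies in the corner, with the stock against the end wall and the blade against the yellow panel. The last forces on the tool were about -8 N in x, -20 N in y and +18 N in z. The opening reading matches the 14 mm handle. Pushing harder towards the wall no longer moved the stock in the picture.
- **Panel:** in the two views its free end lay at 0, perhaps 0.01 rad past square, within about 0.01 rad of measuring error.
- **Bystanders:** none of those visible in the last top view had visibly moved. The arm hid the board, so that one is unchecked.

**Less certain:**
- **Tilt:** the tool tilted by up to 0.1 rad during the moves. It could only be corrected indirectly, by dragging and pressing the square on the base plate, and I redid the final push several times. At the end the sideways roll was within about 0.012 rad of the grasp. The tool had also turned about 0.13 rad fore and aft since the grasp, which I take to be the pads pivoting on the handle.
- **Flatness:** that the square lies flat is judged from this, the steady height and the pictures, not measured directly. The cameras can't show a lift of 1 to 2 mm.

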